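Turn the trolley wheel until its valve stem is at the top

TASK

The mail trolley's wheel hangs in its repair stand with the valve stem down low. Push the spokes round with your fingertips until the valve stem is at the very top of the wheel, straight above the hub, ready for the pump, and leave it standing there with your hand clear. The tyre has just been glued, so push only the spokes, not the tyre, rim or stem, and leave the other things on the desk where they are: nothing is to be grasped or lifted.

Things in the scene. Friction and masses are not known exactly. Their poses are not given: they have to be found in the camera images.
- stand: Grey repair stand, fixed to the desk: foot plate 180 x 276 mm, 12 mm high, and two posts 184 mm high, 133 mm either side of the hub. Origin on the desk under the hub centre; position and yaw vary. The wheel hangs between the posts and leans back 45 degrees, its face to the robot.
- yoke: Fixed steel bar 274 x 14 x 6 mm across the wheel's front at hub height. Origin: hub centre in the wheel's middle plane, 160 mm up. z = axle, out of the wheel's face (to the robot, 45 degrees up); x = straight up the leaning wheel; y = to the robot's left, along the bar. Bar fills z 10.5-16.5, x -7 to 7 mm; nut (radius 9) to z 27. A finger between spokes cannot pass it.
- wheel (a joint): Turn of the wheel about the yoke's z, rad; 0 or a whole turn = valve at the very top; grows as the valve goes from the top towards yoke +y (anticlockwise seen from the front). Turns both ways beyond a whole turn, stays where left: friction 0.12 N m, about 2 N at 60 mm radius. Starts 2.3 to 3.98.
- hub (a point): Hub centre. Five flat spokes, 12 mm wide and 8 mm thick, middle plane at yoke z = 0, run from the hub (radius 19 mm) to the rim (inner radius 91 mm), at 36, 108, 180, 252 and 324 degrees from the valve stem; the gaps between them are open right through.
- valve (a point): Middle of the valve stem, 80 mm from the hub centre. The stem is a short black rod, 27 mm long and 8 to 12 mm thick, that stands on the inside of the rim and points at the hub, ending 66 mm from the hub centre, midway between two spokes.
- top_point (a point): Fixed point 80 mm straight up the wheel from the hub centre (yoke x = 80 mm): where the middle of the valve stem must come.
- tyre: Black tyre, 240 mm outside diameter and 24 mm thick, with its metal rim (inner diameter 182 mm). Origin at the hub centre; turns with the wheel.
- valve_stem: The valve stem (see valve); its origin is the hub centre.
- mouse: Bystander: black computer mouse 108 x 60 x 36 mm, origin under its centre.
- stapler: Bystander: blue stapler 132 x 32 x 51 mm, origin under its centre.
- vial_c: Bystander: small white vial 24 mm wide, 56 mm high, origin under its centre.

How it is judged (in metres and radians):
At the end, for the whole second after the job is handed in: The middle of the valve stem is within 11 mm (8 degrees of turn) of the top point, the wheel is at rest, and the mouse, stapler and vial are within 20 mm of where they stood (distance between valve and top_point below 0.011 m and velocity of joint wheel between -0.05 and 0.05 rad/s and distance of each of mouse, stapler, vial_c from where it was at the start of the episode below 0.02 m); the robot touches nothing.
It fails at once if the tyre or its rim is pushed (over 6 N) (contact force between any of the fingers, the arm and tyre above 6 N).
It fails at once if the valve stem is pushed (over 4 N) (contact force between any of the fingers, the arm and valve_stem above 4 N).
It fails at once if a bystander is shifted more than 20 mm or lifted (distance of any of mouse, stapler, vial_c from where it was at the start of the episode above 0.02 m).
It also fails if it takes over 48 s, if anything falls off the work surface, if the arm or the gripper's body presses on something with over 40 N, if the wrist force passes 120 N, or if a joint passes its speed limit or range.

ROBOT

A 6-joint arm with a two-finger parallel gripper is mounted at the origin on the work surface; the furniture and walls round the work are solid. World frame = base frame: x ahead of the robot, y to its left, z up, the work surface at z = 0. Lengths are in mm, angles in rad, forces in N, time in s.
With the tool pointing down it reaches from about 400 to 825 mm from the base axis. Payload 7 kg.
Tool frame: the origin (TCP) lies on the centre line of the jaws, within the pads' length; the fingertips stand r.tip_reach ahead of it and the grasp point (between the pads) lies 6 mm ahead of it (r.tip_reach is the distance from the TCP to the fingertips, in mm); z points along the fingers, x is the direction in which the jaws open and shut, and the axes are right-handed (so a half turn about z gives the same grasp; the last joint's range is limited). The gripper opens to 88 mm and grips with 3 to 60 N. Pads are 19 mm wide; open, the fingers measure 130 mm over their backs; the gripper's body (78 mm by 193 mm) begins 47 mm behind the grasp point.
Start: joints at [1.471, 0.359, 0.012, 0, -1.224, -0.288], TCP at [255.26, 624.85, 251.561] pointing down, gripper open.
Joint ranges: [-3.07, 3.07], [-1.43, 2.12], [-1.02, 1.25], [-3.03, 1.67], [-3.05, -0], [-3.03, 3.03]. Speed limits (rad/s): [2.39, 2.39, 3.01, 3.14, 3.14, 3.14].

INTERFACE

Orientations are given as a unit quaternion [w, x, y, z].
In Python, from bench import telemetry, imaging, sign_off, r gives the robot as it stands. The module is installed in compiled form; this text tells all that it offers.
- The arm moves only by the tool carry_out, never from a script. Its arguments are lists of equal length, an entry for each row: "linear": the shift along the tool's x, y, z in cm, a list of three; "rotation": the turn, a rotation vector about the tool's x, y, z in degrees, a list of three. A call has 1 to 10 rows; each row is the pose to reach, as a shift and turn from the pose measured when the call began, along the tool's axes at that moment; what a row does not reach only later rows make up. A row lasts 1/10 s, in which the tool goes at most 50 mm and 8.59 degrees, less where a joint would pass 70% of its speed; a pose out of reach is approached as far as the arm can. A call with a gripper value outside its range is refused whole. "hand" is the opening, from -1 (shut) to 1 (fully open), so that 0 is half open, set as the call begins (left out, the last holds). The fingers move at their own pace and stop on an object; "force" is the grip in N (left out, the last holds). Time passes only in rows, so rows that repeat a pose let the fingers close. It gives the time, the measured TCP pose, the force and the opening at its end, in the units of the state.
- telemetry.sense(): the state, without advancing time (a new reading comes with each control period).
- imaging.snapshot(name): name is "side" or "top"; returns a dict with "frame" (400x640x3 uint8, red, green, blue), "camera_matrix" (3x3 intrinsics, pixels), "k1" (the pictures are not rectified: a ray, as slopes to the right and down, at radius r is drawn at 1 + k1 r^2 times it, then the intrinsics apply), "eye" and "rotation" of the camera in the world. Camera axes: x right, y down, z forward; pixel columns grow to the right and rows downward; lengths in mm; the calibration is good to about 2 mm. A picture is of the moment at which its call begins. There is no depth.
- sign_off(): hands the job in, once; it reports no verdict.
The state is a dict: "time": time; "joints": joint angles; "qvel": joint speeds; "joint_efforts": joint torques, N m; "position": TCP position; "tcp_rot": TCP orientation; "ft_force": force on the tool from outside, world axes, zero at the start; "torque": the same for the moment, N m; "grip_width": finger opening in mm.
Only numpy, scipy, OpenCV 4.12 (cv2) and the standard library are available. Lean on these libraries where they do the work, as an engineer would, in place of code of your own. Each camera call takes 0.05 s, during which the arm holds its last target.

## Working session

There is one attempt and no reset: what is moved stays moved. The work goes in short steps, Python scripts to look and compute and a tool call to move; the robot and the scene stay as the last step left them, time stands still between calls to the robot, and variables do not carry over. Pictures are saved under pics/ and viewed, and the job is handed in when it is done.

Besides the shell and the picture viewer there is one more tool, called after ">>>" as name(argument=value, ...) on one line, values as JSON. carry_out: Moves the arm, as the interface text tells. Its arguments: {"type":"object","properties":{"linear":{"type":"array"},"rotation":{"type":"array"},"hand":{"type":"number"},"force":{"type":"number"}},"required":["linear","rotation"]}

```bash
mkdir -p pics
cat > h.py <<'E'
import numpy as np, cv2
from scipy.spatial.transform import Rotation as R
from bench import telemetry, imaging, sign_off, r
def snap(n,f):
    d=imaging.snapshot(n); cv2.imwrite(f'pics/{f}.png',d['frame'][:,:,::-1]); np.save(f'pics/{f}.npy',d,allow_pickle=True); return d
def load(f): return np.load(f'pics/{f}.npy',allow_pickle=True).item()
E
python3 - <<'E'
from h import *
for n in('side','top'):
    d=snap(n,n+'0'); print(n,d['camera_matrix'],d['k1'],d['eye'],d['rotation'])
print(telemetry.sense(), r.tip_reach)
E
```

```text
side [[400.97919277   0.         322.71424171]
 [  0.         400.97919277 208.21955155]
 [  0.           0.           1.        ]] 0.000954636769207053 [ 122.09009127 -508.66544328  682.28702325] [-0.42825355  0.87039091 -0.21321883  0.11643149]
top [[474.21771713   0.         320.2668255 ]
 [  0.         474.21771713 197.65191891]
 [  0.           0.           1.        ]] -0.07126916176595086 [ 342.35516826  109.81031256 1159.49490455] [ 0.05138948 -0.70212104  0.70804104 -0.05534479]
{'time': 0.1, 'joints': array([ 1.47110622e+00,  3.59304707e-01,  1.11372178e-02, -2.57582335e-04,
       -1.22410595e+00, -2.88077558e-01]), 'qvel': array([-0.00010131,  0.00012408,  0.00112888,  0.00155347, -0.00021246,
       -0.00135628]), 'joint_efforts': array([-2.19889800e-03, -5.84165418e+01,  2.93750024e+01,  7.01559126e+00,
        1.01273943e-02, -5.47622926e-05]), 'position': array([255.13364412, 624.49045611, 250.72658938]), 'tcp_rot': array([-5.64106165e-04, -5.57582148e-01,  8.30121430e-01, -4.91847346e-04]), 'ft_force': array([-0.73933802, -0.64296669,  0.50034893]), 'torque': array([-0.02649885,  0.01540777,  0.01241464]), 'grip_width': 87.60000271795515} 25.0
```

View pics/side0.png

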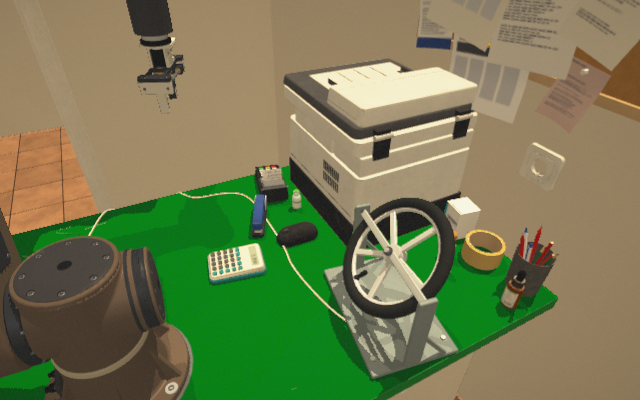

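View pics/top0.png

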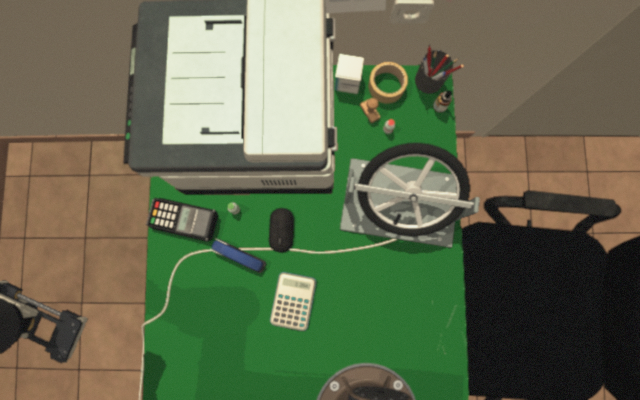

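The side view shows the wheel with its hub near (395,252) and the valve low left near (362,275). In the top view the hub is near (414,197) and the valve near (397,217). I'll zoom in on both.

Run:
```python
from h import *
a=load('side0')['frame'][180:380,315:475,::-1]; b=load('top0')['frame'][130:260,330:490,::-1]
cv2.imwrite('pics/s0z.png',cv2.resize(a,None,fx=3,fy=3,interpolation=2)); cv2.imwrite('pics/t0z.png',cv2.resize(b,None,fx=4,fy=4,interpolation=2))
```

```text
(no output)
```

View pics/s0z.png

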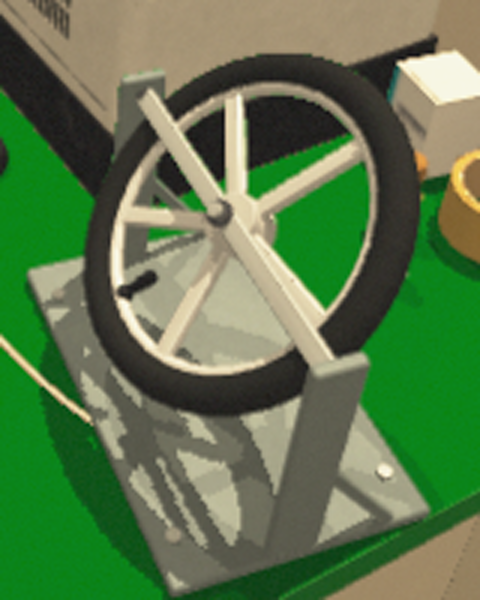

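View pics/t0z.png

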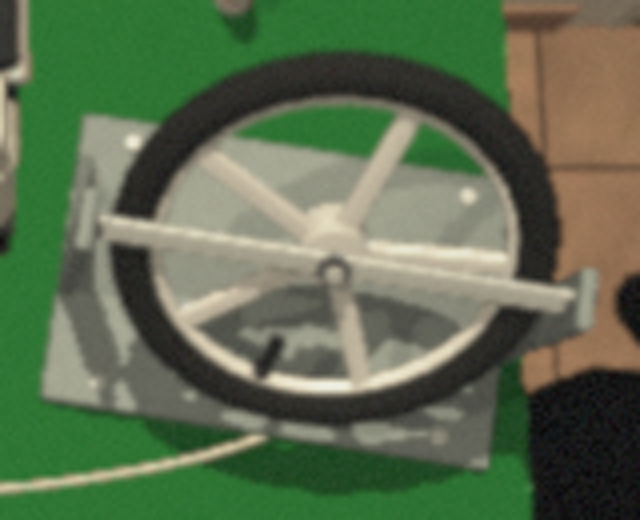

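```bash
cat >> h.py <<'E'
from scipy.optimize import least_squares
def ray(d,px):
    K=np.array(d['camera_matrix']); q=np.array(d['rotation'])
    M=R.from_quat(q[[1,2,3,0]]).as_matrix()
    s=np.array([(px[0]-K[0,2])/K[0,0],(px[1]-K[1,2])/K[1,1]]); u=s.copy()
    for _ in range(20): u=s/(1+d['k1']*(u@u))
    v=M@np.array([u[0],u[1],1]); return np.array(d['eye']),v/np.linalg.norm(v)
def proj(d,P):
    K=np.array(d['camera_matrix']); q=np.array(d['rotation'])
    M=R.from_quat(q[[1,2,3,0]]).as_matrix()
    c=M.T@(np.array(P)-d['eye']); u=c[:2]/c[2]; u=u*(1+d['k1']*(u@u))
    return K[0,0]*u[0]+K[0,2],K[1,1]*u[1]+K[1,2]
def tri(d1,p1,d2,p2):
    a,u=ray(d1,p1); b,v=ray(d2,p2)
    t=np.linalg.lstsq(np.c_[u,-v],b-a,rcond=None)[0]
    A=a+t[0]*u;B=b+t[1]*v
    return (A+B)/2,np.linalg.norm(A-B)
def plane(d,p,P0,n):
    a,u=ray(d,p); return a+u*(((P0-a)@n)/(u@n))
def sz(p): return ((p[0]+.5)/3-.5+315,(p[1]+.5)/3-.5+180)
def tz(p): return ((p[0]+.5)/4-.5+330,(p[1]+.5)/4-.5+130)
E
python3 - <<'E'
from h import *
s=load('side0');t=load('top0')
pts=dict(nut=((221,212),(334,269)),barL=((150,98),(105,227)),barR=((322,352),(572,298)),vin=((153,277),(278,342)),vout=((122,293),(263,373)),
 spA=((235,96),(412,120)),spB=((362,150),(510,258)),spC=((168,352),(357,380)),spD=((122,215),(180,317)))
for k,(a,b) in pts.items(): print(k,*[np.round(x,1) for x in tri(s,sz(a),t,tz(b))])
E
```

```text
nut [492.8 -92.5 174.1] 0.7
barL [517.6  27.3 170.7] 2.5
barR [ 473.  -214.5  183.4] 3.9
vin [461.7 -72.4 112.8] 1.7
vout [444.8 -65.2  99.3] 0.4
spA [522.6 -98.2 267.3] 61.8
spB [ 495.  -166.3  276.6] 32.7
spC [ 442.3 -119.4   99. ] 4.0
spD [474.3 -16.9 115.8] 1.7
```

Run:
```python
from h import *
s=load('side0');t=load('top0')
def fr(p):
    x,y,z,yw=p[:4]; f=np.array([np.cos(yw),np.sin(yw),0]);up=np.array([0,0,1.])
    Z=(-f+up)/2**.5; X=(f+up)/2**.5; Y=np.cross(Z,X); return np.array([x,y,z]),np.c_[X,Y,Z]
def loc(th,r,z=0): return np.array([r*np.cos(th),r*np.sin(th),z])
D=np.pi/180
def model(p):
    th=p[4]
    return dict(nut=[0,0,27],barL=[0,137,16.5],barR=[0,-137,16.5],vin=loc(th,66),vout=loc(th,91),
    A=loc(th+180*D,91),B=loc(th+108*D,91),C=loc(th+36*D,91),Dd=loc(th-36*D,91))
obs=dict(nut=((221,212),(334,269)),barL=((150,98),(105,227)),barR=((322,354),(572,298)),vin=((153,277),(278,342)),vout=((122,293),(263,373)))
# spokes: E.g. valve between C (right) and D (left)
# ang from valve: anticlockwise from front (+): left=+y. valve at bottom-left; anticlockwise from bottom goes to the right => C=+36
obs['C']=((168,352),(357,380)); obs['Dd']=((122,215),(180,317))
obs['A']=((362,150),(412,120)); 
obs['B']=(None,(510,258))
def res(p,full=False):
    O,M=fr(p);m=model(p);r=[]
    for k,(a,b) in obs.items():
        P=O+M@m[k]
        e=[]
        if a: e+=list(np.subtract(proj(s,P),sz(a)))
        if b: e+=list(np.subtract(proj(t,P),tz(b)))
        if full: print(k,np.round(e,1))
        r+=e
    return np.array(r)
q=least_squares(res,[510,-95,160,-.18,2.7],loss='soft_l1').x
print(q); res(q,1)
q2=least_squares(lambda p:res([p[0],p[1],160,p[2],p[3]]),[510,-95,-.18,2.7],loss='soft_l1').x; print(q2)
```

```text
[ 5.05907928e+02 -9.46103488e+01  1.58647047e+02 -1.67014513e-01
  2.91631376e+00]
nut [-2.9 -0.8  0.   2.3]
barL [-4.7 -3.6 -6.8 -0.3]
barR [ 4.5 10.7  3.7  2.2]
vin [ 0.4 -0.4  0.2 -1.2]
vout [ 0.8  0.4 -0.8 -0.9]
C [-1.2  0.3  0.7 -0.5]
Dd [ 1.8  0.5  1.2 -0.3]
A [-0.6  0.1 -0.4 -1.3]
B [-2.   1.2]
[ 5.05423807e+02 -9.48987119e+01 -1.69296231e-01  2.91915749e+00]
```

```bash
cat > fit.py <<'E'
from h import *
D=np.pi/180
def fr(p):
    x,y,z,yw=p[:4]; f=np.array([np.cos(yw),np.sin(yw),0]);up=np.array([0,0,1.])
    Z=(-f+up)/2**.5; X=(f+up)/2**.5; Y=np.cross(Z,X); return np.array([x,y,z]),np.c_[X,Y,Z]
def loc(th,r,z=0): return np.array([r*np.cos(th),r*np.sin(th),z])
E
python3 - <<'E'
from fit import *
s=load('side0');t=load('top0')
def model(p):
    th=p[4]
    return dict(nut=[0,0,24],barL=[0,122,14],barR=[0,-122,14],vin=loc(th,66),vout=loc(th,91),
    A=loc(th+180*D,91),B=loc(th+108*D,91),C=loc(th+36*D,91),Dd=loc(th-36*D,91),E=loc(th-108*D,91))
obs=dict(vin=((153,277),(278,342)),vout=((122,293),(263,373)))
obs['C']=((168,352),(357,380)); obs['Dd']=((122,215),(180,317))
obs['A']=((362,150),(412,120)); obs['B']=(None,(510,258)); obs['E']=((235,96),(207,157)); 
obs['nut']=((221,212),(334,269))
obs['barL']=((150,98),(105,227));obs['barR']=((322,354),(572,298))
def res(p,full=False):
    O,M=fr(p);m=model(p);r=[]
    for k,(a,b) in obs.items():
        P=O+M@m[k]
        e=[]
        if a: e+=list(np.subtract(proj(s,P),sz(a)))
        if b: e+=list(np.subtract(proj(t,P),tz(b)))
        if full: print(k,np.round(e,1))
        r+=e
    return np.array(r)
q=least_squares(res,[510,-95,160,-.18,2.7],loss='soft_l1').x
print(q); res(q,1)
E
```

```text
[ 5.05230285e+02 -9.50585731e+01  1.60991235e+02 -1.66112442e-01
  2.91807993e+00]
vin [ 0.3 -0.9  0.7 -1. ]
vout [ 0.7 -0.1 -0.3 -0.7]
C [-1.2 -0.2  1.2 -0.3]
Dd [ 1.7 -0.   1.6 -0. ]
A [-0.5 -0.8  0.  -1.3]
B [-1.5  1.3]
E [-0.2  1.  -0.3 -0.8]
nut [-2.  -0.9  0.4  1.6]
barL [-1.3  0.4  0.5  0.4]
barR [ 0.7  3.4 -2.8  0.5]
```

```bash
cat >> fit.py <<'E'
HUB=[506,-95,160,-0.166]
O,M=fr(HUB)
def rot(q): q=np.array(q); return R.from_quat(q[[1,2,3,0]])
def delta(P,Rt):
    st=telemetry.sense(); R0=rot(st['tcp_rot']); 
    print('t',st['time'],'pos',np.round(st['position'],1),'j',np.round(st['joints'],2),'F',np.round(st['ft_force'],1),'w',round(st['grip_width'],1))
    print('lin cm',np.round(R0.inv().apply(np.array(P)-st['position'])/10,2),'rot',np.round((R0.inv()*Rt).as_rotvec()*180/np.pi,1))
def pose(phi,rr,tipz,sg=1):
    """finger centre at wheel angle phi (deg), radius rr, tips at yoke z tipz"""
    e=M@loc(phi*D,1)*sg; z=-M[:,2]; y=np.cross(z,e)
    P=O+M@(loc(phi*D,rr)+[0,0,tipz+25])
    return P,R.from_matrix(np.c_[e,y,z])
def here():
    st=telemetry.sense(); p=M.T@(st['position']-O); R0=rot(st['tcp_rot']).as_matrix()
    tip=M.T@(np.array(st['position'])+25*R0[:,2]-O); x=M.T@R0[:,0]
    print('t',round(st['time'],2),'tip yoke',np.round(tip,1),'r,phi',np.hypot(*tip[:2]).round(1),np.degrees(np.arctan2(tip[1],tip[0])).round(1)%360,'xaxis phi',np.degrees(np.arctan2(x[1],x[0])).round(1),'zax',np.round(M.T@R0[:,2],3),'F yoke',np.round(M.T@st['ft_force'],1),'w',round(st['grip_width'],1),'j',np.round(st['joints'],2))
E
python3 - <<'E'
from fit import *
t=load('top0'); s=load('side0')
for p in [(330,188),(150,188),(248,160)]: print(plane(t,p,np.array([0,0,280.]),np.array([0,0,1.])).round())
R0=rot(telemetry.sense()['tcp_rot']); print(R0.as_matrix().round(2))
for sg in(1,-1):
  P,Rt=pose(180,0,120,sg); print(P.round()); delta([440,-80,380],R0); delta(P,Rt)
E
```

```text
[494.  86. 280.]
[497. 427. 280.]
[550. 241. 280.]
[[-0.38 -0.93 -0.  ]
 [-0.93  0.38 -0.  ]
 [ 0.   -0.   -1.  ]]
[405. -78. 263.]
t 0.1 pos [255.1 624.5 250.7] j [ 1.47  0.36  0.01 -0.   -1.22 -0.29] F [-0.7 -0.6  0.5] w 87.6
lin cm [ 58.24 -43.76 -12.83] rot [0. 0. 0.]
t 0.1 pos [255.1 624.5 250.7] j [ 1.47  0.36  0.01 -0.   -1.22 -0.29] F [-0.7 -0.6  0.5] w 87.6
lin cm [ 59.37 -40.43  -1.08] rot [ 30.2 -37.9  73.1]
[405. -78. 263.]
t 0.1 pos [255.1 624.5 250.7] j [ 1.47  0.36  0.01 -0.   -1.22 -0.29] F [-0.7 -0.6  0.5] w 87.6
lin cm [ 58.24 -43.76 -12.83] rot [0. 0. 0.]
t 0.1 pos [255.1 624.5 250.7] j [ 1.47  0.36  0.01 -0.   -1.22 -0.29] F [-0.7 -0.6  0.5] w 87.6
lin cm [ 59.37 -40.43  -1.08] rot [ 40.1  32.  -96.7]
```

>>> carry_out(linear=[[0, 0, -5], [0, 0, -10], [0, 0, -15], [4, -3, -17], [8, -6, -17], [12, -9, -17], [16, -12, -17], [20, -15, -17], [24, -18, -17], [28, -21, -17]], rotation=[[0, 0, 0], [0, 0, 0], [0, 0, 0], [0, 0, 6], [0, 0, 12], [0, 0, 18], [0, 0, 24], [0, 0, 30], [0, 0, 36], [0, 0, 42]], hand=-1, force=20)

```text
time: 1.1
position: [342.7, 287.4, 421.0]
tcp_rot: [-0.0, -0.221, 0.975, -0.001]
ft_force: [0.7, -0.7, 0.2]
grip_width: 13.1
```

Run:
```python
from fit import *
P,Rt=pose(180,0,130); delta([440,-80,400],Rt); delta(P,Rt);delta([430,-80,400],rot(telemetry.sense()['tcp_rot']))
```

```text
t 1.1 pos [342.7 287.4 421. ] j [ 1.14 -0.1  -0.15  0.   -1.52 -0.7 ] F [ 0.7 -0.7  0.2] w 13.1
lin cm [  7.07 -37.34   2.15] rot [ 13.7 -43.6  33.3]
t 1.1 pos [342.7 287.4 421. ] j [ 1.14 -0.1  -0.15  0.   -1.52 -0.7 ] F [ 0.7 -0.7  0.2] w 13.1
lin cm [ 10.72 -35.23  15.19] rot [ 13.7 -43.6  33.3]
t 1.1 pos [342.7 287.4 421. ] j [ 1.14 -0.1  -0.15  0.   -1.52 -0.7 ] F [ 0.7 -0.7  0.2] w 13.1
lin cm [  7.97 -36.91   2.15] rot [0. 0. 0.]
```

>>> carry_out(linear=[[0.7, -4, 0.5], [1.5, -8, 1], [2.2, -12, 1], [3, -16, 1], [3.5, -20, 1], [4.5, -24, 1], [5, -28, 1], [5.5, -31, 1], [6.5, -35, 1], [7, -37, 2]], rotation=[[1.4, -4.4, 3.3], [2.7, -8.7, 6.6], [4.1, -13, 10], [5.5, -17.4, 13.3], [6.9, -21.8, 16.6], [8.2, -26.2, 20], [9.6, -30.5, 23.3], [11, -35, 26.6], [12.3, -39.2, 30], [13.7, -43.6, 33.3]])

```text
time: 2.1
position: [438.9, -77.6, 403.1]
tcp_rot: [0.384, 0.078, 0.92, -0.031]
ft_force: [1.3, -1.2, 1.5]
grip_width: 0.4
```

Run:
```python
from fit import *
P,Rt=pose(210,60,100); delta(P,Rt);here()
```

```text
t 2.1 pos [438.9 -77.6 403.1] j [ 0.56 -0.6  -0.98  0.8  -0.72 -1.23] F [ 1.3 -1.2  1.5] w 0.4
lin cm [17.54 -3.68  9.47] rot [ -0.    0.3 -30.2]
t 2.1 tip yoke [123.2   6.1 195.7] r,phi 123.3 2.8 xaxis phi 179.8 zax [ 0.005  0.001 -1.   ] F yoke [ 2.1 -1.  -0. ] w 0.4 j [ 0.56 -0.6  -0.98  0.8  -0.72 -1.23]
```

>>> carry_out(linear=[[4, -1, 2], [8, -2, 4], [12, -3, 6], [15, -3.5, 8], [17.5, -3.7, 9.5], [17.5, -3.7, 9.5]], rotation=[[0, 0, -6], [0, 0, -12], [0, 0, -18], [0, 0, -24], [0, 0, -30], [0, 0, -30]])

```text
time: 2.7
position: [413.2, -163.4, 323.9]
tcp_rot: [0.348, -0.173, 0.915, -0.105]
ft_force: [0.3, 0.2, 0.6]
grip_width: 0.1
```

Run:
```python
from fit import *
P,Rt=pose(232,60,40); delta(P,Rt);here()
```

```text
t 2.7 pos [ 413.2 -163.4  323.9] j [ 0.18 -0.53 -1.02  0.5  -0.41 -0.2 ] F [0.3 0.2 0.6] w 0.1
lin cm [ 6.38  7.25 11.29] rot [  3.4  -0.3 -22. ]
t 2.7 tip yoke [ 58.1 -81.7 147.6] r,phi 100.3 305.4 xaxis phi -150.0 zax [-0.042  0.041 -0.998] F yoke [0.6 0.2 0.3] w 0.1 j [ 0.18 -0.53 -1.02  0.5  -0.41 -0.2 ]
```

```bash
cat > kin.py <<'E'
from fit import *
st=telemetry.sense()
S=[([1.4711,.3593,.0111],[255.1,624.5,250.7],[-5.64106165e-04, -5.57582148e-01,  8.30121430e-01, -4.91847346e-04]),
([1.14,-.1,-.15],[342.7,287.4,421],[0,-.221,.975,-.001]),
([.56,-.6,-.98],[438.9,-77.6,403.1],[.384,.078,.92,-.031]),
(st['joints'][:3],st['position'],st['tcp_rot'])]
A=[];b=[]
for j,p,q in S:
    Rz=R.from_euler('z',-j[0]); pp=Rz.apply(p); zt=Rz.apply(rot(q).as_matrix()[:,2]); pf=j[1]-j[2]
    s,c=np.sin,np.cos
    # a1 L2 La Lb d h Lt
    A+= [[1,s(j[1]),c(pf),s(pf),0,0,zt[0]],[0,0,0,0,1,0,zt[1]],[0,c(j[1]),-s(pf),c(pf),0,1,zt[2]]]; b+=list(pp)
A=np.array(A,float);b=np.array(b)
x=np.linalg.lstsq(A,b,rcond=1e-6)[0]
print(np.round(x),np.linalg.svd(A)[1].round(2)); print((A@x-b).round(1).reshape(-1,3))
E
python3 kin.py
```

```text
[ 216.  522.  245.   26. -177.  203.  319.] [3.88 2.82 2.02 0.83 0.39 0.23 0.15]
[[ -9.6  15.2  62.5]
 [  4.3  14.5  -4.4]
 [ -3.6 -27.8 -60.8]
 [  8.8  -1.9   2.8]]
```

```bash
cat >> kin.py <<'E'
S=[(*s,) for s in S]; J4=[0,0,.8,st['joints'][3]]
for sg in (1,-1):
  A=[];b=[]
  for (j,p,q),j4 in zip(S,J4):
    Rz=R.from_euler('z',-j[0]); pp=Rz.apply(p); zt=Rz.apply(rot(q).as_matrix()[:,2]); pf=j[1]-j[2]
    n=np.array([s(pf),0,c(pf)]); ax=np.array([0,1,0])*c(j4)+sg*n*s(j4)
    cols=[[s(j[1]),0,c(j[1])],[c(pf),0,-s(pf)],ax,[0,0,1],zt]
    A+=list(np.array(cols).T); b+=list(pp)
  A=np.array(A,float);b=np.array(b)
  x=np.linalg.lstsq(A,b,rcond=None)[0]
  print(sg,np.round(x,1),np.linalg.svd(A)[1].round(2)); print((A@x-b).round(1).reshape(-1,3), [ (c_) for c_ in []])
E
python3 kin.py
```

```text
[ 216.  522.  245.   26. -177.  203.  319.] [3.88 2.82 2.02 0.83 0.39 0.23 0.15]
[[ -9.6  15.2  62.5]
 [  4.3  14.5  -4.4]
 [ -3.6 -27.8 -60.8]
 [  8.8  -1.9   2.8]]
1 [ 590.8  443.5 -141.3  446.9  531.4] [3.54 2.02 1.66 0.68 0.41]
[[ -22.9   50.5   66.5]
 [ -21.1   49.4   60.1]
 [  -7.3  -50.  -101.1]
 [  29.1    9.8  -25.5]] []
-1 [ 599.4  464.5 -191.7  199.2  350.8] [3.52 2.06 1.69 0.59 0.4 ]
[[ 0.1  0.   0.3]
 [-0.7 -0.8  0.6]
 [-0.1 -0.1 -0.5]
 [ 0.5  0.5 -0.3]] []
```

```bash
cat > ik.py <<'E'
from fit import *
def W(j): return R.from_euler('z',j[0])*R.from_euler('y',j[1]-j[2])*R.from_euler('x',-j[3])*R.from_euler('y',-j[4])
def fkp(j):
    s,c=np.sin,np.cos; pf=j[1]-j[2]; w=W(j)
    return R.from_euler('z',j[0]).apply([599.4*s(j[1])+464.5*c(pf),0,199.2+599.4*c(j[1])-464.5*s(pf)])-191.7*w.as_matrix()[:,1]+350.8*w.as_matrix()[:,0]
C=R.from_matrix([[0,0,1],[0,-1,0],[1,0,0]])  # placeholder: tool z = W x
lo=np.array([-3.07,-1.43,-1.02,-3.03,-3.05,-3.03]);hi=np.array([3.07,2.12,1.25,1.67,0,3.03])
E
python3 - <<'E'
from ik import *
S=[([1.4711,.3593,.0111,0,-1.2241,-.288],[-5.64106165e-04, -5.57582148e-01,  8.30121430e-01, -4.91847346e-04]),
([1.14,-.1,-.15,0,-1.52,-.7],[0,-.221,.975,-.001]),
([.56,-.6,-.98,.8,-.72,-1.23],[.384,.078,.92,-.031])]
st=telemetry.sense(); S.append((st['joints'],st['tcp_rot']))
for j,q in S:
    X=(W(j).inv()*rot(q)).as_matrix(); print(X.round(2).tolist(), 'ang',np.arctan2(X[2,0],X[1,0]).round(3),'j6',round(j[5],3))
E
```

```text
[[-0.0, -0.0, 1.0], [0.28, 0.96, 0.0], [-0.96, 0.28, 0.0]] ang -1.283 j6 -0.288
[[-0.0, 0.0, 1.0], [0.64, 0.77, -0.0], [-0.77, 0.64, -0.0]] ang -0.877 j6 -0.7
[[0.0, -0.0, 1.0], [0.94, 0.34, -0.0], [-0.34, 0.94, 0.0]] ang -0.348 j6 -1.23
[[0.0, -0.0, 1.0], [0.2, 0.98, 0.0], [-0.98, 0.2, 0.0]] ang -1.367 j6 -0.204
```

```bash
cat >> ik.py <<'E'
def fkR(j):
    w=W(j).as_matrix(); a=-j[5]-np.pi/2; x=np.cos(a)*w[:,1]+np.sin(a)*w[:,2]; z=w[:,0]
    return R.from_matrix(np.c_[x,np.cross(z,x),z])
def ik(P,Rt,seed):
    f=lambda j: np.r_[(fkp(j)-P)/100,(Rt.inv()*fkR(j)).as_rotvec()*2]
    s=least_squares(f,np.clip(seed,lo+.01,hi-.01),bounds=(lo,hi))
    e=f(s.x); return s.x,np.linalg.norm(e[:3])*100,np.degrees(np.linalg.norm(e[3:])/2)
def tilt(Rt,deg,ax=None):  # tilt tool toward vertical about yoke y
    return R.from_rotvec(M[:,1]*np.radians(deg))*Rt
def poset(phi,rr,tipz,sg,dg,xphi=None):
    P,Rt=pose(phi if xphi is None else xphi,rr,tipz,sg); Rt=tilt(Rt,dg); tip=O+M@(loc(phi*D,rr)+[0,0,tipz]); return tip-25*Rt.as_matrix()[:,2],Rt
E
python3 - <<'E'
from ik import *
j0=telemetry.sense()['joints']
# tilt sign
print(poset(180,60,-8,1,20)[1].as_matrix()[:,2].round(2))
for dg in(-30,-15,0,15,30):
  for sg in(1,-1):
    for lab,phs in(('low',(236,205,180,150,125)),('up',(60,30,0,-30,-60))):
      out=[]; 
      for tz in(-8,60):
       for ph in phs:
        best=min((ik(*poset(ph,58,tz,sg,dg),np.r_[.3,-.3,-.8,a4,-.5,a6]) for a4 in(.5,-.8) for a6 in(-1,1,2.5,-2.5)),key=lambda b:b[1]+3*b[2])
        out.append(round(best[1]+best[2],1))
      print(dg,sg,lab,out)
E
```

```text
[ 0.42 -0.07 -0.91]
-30 1 low [np.float64(10.5), np.float64(20.1), np.float64(26.9), np.float64(30.7), np.float64(29.3), np.float64(6.7), np.float64(16.3), np.float64(21.4), np.float64(22.8), np.float64(20.3)]
-30 1 up [np.float64(14.3), np.float64(6.2), np.float64(0.0), np.float64(0.0), np.float64(0.0), np.float64(5.7), np.float64(0.0), np.float64(0.0), np.float64(0.0), np.float64(0.0)]
-30 -1 low [np.float64(10.5), np.float64(20.1), np.float64(26.9), np.float64(30.7), np.float64(29.3), np.float64(6.7), np.float64(16.0), np.float64(21.4), np.float64(22.8), np.float64(20.3)]
-30 -1 up [np.float64(14.3), np.float64(6.2), np.float64(0.0), np.float64(0.0), np.float64(0.0), np.float64(5.7), np.float64(1.9), np.float64(0.0), np.float64(0.0), np.float64(0.0)]
-15 1 low [np.float64(0.0), np.float64(0.9), np.float64(0.4), np.float64(2.2), np.float64(0.5), np.float64(0.0), np.float64(0.0), np.float64(0.0), np.float64(0.0), np.float64(0.0)]
-15 1 up [np.float64(0.0), np.float64(0.0), np.float64(0.0), np.float64(0.0), np.float64(0.0), np.float64(5.9), np.float64(9.1), np.float64(10.1), np.float
[... 1901 characters left out ...]
4(0.0), np.float64(0.0), np.float64(0.0), np.float64(0.0), np.float64(0.0), np.float64(0.0), np.float64(0.0), np.float64(0.0), np.float64(0.0), np.float64(0.0)]
30 1 up [np.float64(0.0), np.float64(2.0), np.float64(0.0), np.float64(0.0), np.float64(0.0), np.float64(0.0), np.float64(0.5), np.float64(0.0), np.float64(0.0), np.float64(0.0)]
30 -1 low [np.float64(0.0), np.float64(0.0), np.float64(0.0), np.float64(0.0), np.float64(0.0), np.float64(0.0), np.float64(0.0), np.float64(0.0), np.float64(0.0), np.float64(0.0)]
30 -1 up [np.float64(0.0), np.float64(0.0), np.float64(0.0), np.float64(0.0), np.float64(0.0), np.float64(0.0), np.float64(0.0), np.float64(0.0), np.float64(0.0), np.float64(0.0)]
```

Run:
```python
from ik import *
for n,w in(('side',(300,0,220,190)),('top',(330,130,160,200))):
    d=snap(n,n+'1'); x,y,ww,hh=w; cv2.imwrite(f'pics/{n}1z.png',cv2.resize(d['frame'][y:y+hh,x:x+ww,::-1],None,fx=3,fy=3,interpolation=2))
    st=telemetry.sense(); Rm=rot(st['tcp_rot']).as_matrix(); print(n,'tcp',proj(d,st['position']),'tip',proj(d,st['position']+25*Rm[:,2]))
for dg in(18,21,24,27,30):
  for sg in(1,-1):
   for dx in (0,90):
    out=[]
    for tz in(-10,50):
     for ph in (240,215,190,160,135,120):
      best=min((ik(*poset(ph,59,tz,sg,dg,ph+dx),np.r_[.3,-.3,-.8,a4,-.5,a6]) for a4 in(.5,-.5) for a6 in(-1,1,2.5,-2.5)),key=lambda b:b[1]+3*b[2])
      out.append(float(round(best[1]+best[2],1)))
    print(dg,sg,dx,out,best[0].round(2))
```

```text
side tcp (np.float64(383.77754581722144), np.float64(222.80971322343768)) tip (np.float64(392.5262256560977), np.float64(229.96372947693172))
top tcp (np.float64(471.0698935147269), np.float64(227.94758230578594)) tip (np.float64(468.3516980960718), np.float64(219.64637700134546))
18 1 0 [4.5, 8.7, 11.9, 13.4, 11.8, 9.8, 2.2, 7.3, 11.1, 12.3, 10.1, 7.5] [ 0.51 -0.23 -1.02  0.54 -0.5  -2.16]
18 1 90 [4.5, 8.7, 11.9, 13.4, 11.8, 9.8, 2.2, 7.3, 11.1, 12.3, 10.1, 7.5] [ 0.51 -0.23 -1.02  0.54 -0.5  -0.59]
18 -1 0 [4.5, 8.7, 11.9, 13.4, 11.8, 9.8, 2.2, 7.3, 11.1, 12.3, 10.1, 7.5] [ 0.51 -0.23 -1.02  0.54 -0.5   0.98]
18 -1 90 [4.5, 8.7, 11.9, 13.4, 11.8, 9.8, 2.2, 7.3, 11.1, 12.3, 10.1, 7.5] [ 0.51 -0.23 -1.02  0.54 -0.5   2.55]
21 1 0 [0.0, 3.9, 6.9, 7.9, 6.0, 3.8, 0.0, 1.9, 5.5, 6.4, 3.9, 1.2] [ 0.52 -0.22 -1.02  0.54 -0.51 -2.18]
21 1 90 [0.0, 3.9, 6.9, 7.9, 6.0, 3.8, 0.0, 1.9, 5.5, 6.4, 3.9, 1.2] [ 0.52 -0.22 -1.02  0.54 -0.51 -0.61]
21 -1 0 [0.0, 3.9, 6.9, 7.9, 6.0, 3.8, 0.0, 1.9, 5.5, 6.4, 3.9, 1.2] [ 0.52 -0.22 -1.02  0.54 -0.51  0.97]
21 -1 90 [0.0, 3.9, 6.9, 7.9, 6.0, 3.8, 0.0, 1
[... 645 characters left out ...]
0.0, 0.0, 0.0, 0.0] [ 0.51 -0.16 -0.88  0.33 -0.63 -0.4 ]
27 -1 0 [0.0, 1.8, 0.0, 0.0, 0.0, 0.0, 0.0, 2.3, 0.0, 0.0, 0.0, 0.0] [ 0.51 -0.16 -0.88  0.33 -0.63  1.17]
27 -1 90 [0.0, 0.0, 0.0, 0.0, 0.0, 0.0, 0.0, 0.0, 0.0, 0.0, 0.0, 0.0] [ 0.51 -0.16 -0.88  0.33 -0.63  2.74]
30 1 0 [0.0, 0.0, 0.0, 0.0, 0.0, 0.0, 0.0, 0.0, 0.0, 0.0, 0.0, 0.0] [ 0.48 -0.13 -0.81  0.25 -0.69 -1.87]
30 1 90 [0.0, 0.0, 0.0, 0.0, 0.0, 0.0, 0.0, 0.0, 0.0, 0.0, 0.0, 0.0] [ 0.48 -0.13 -0.81  0.25 -0.69 -0.3 ]
30 -1 0 [0.0, 1.6, 0.0, 0.0, 0.0, 0.0, 0.0, 2.8, 0.0, 0.0, 0.0, 0.0] [ 0.48 -0.13 -0.81  0.25 -0.69  1.27]
30 -1 90 [0.0, 0.0, 0.0, 0.0, 3.1, 0.0, 0.0, 0.0, 0.0, 0.0, 2.8, 0.0] [ 0.48 -0.13 -0.81  0.25 -0.69  2.84]
```

View pics/side1.png

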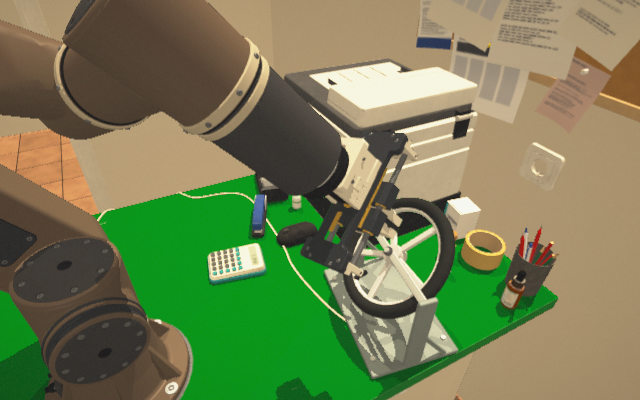

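View pics/top1.png

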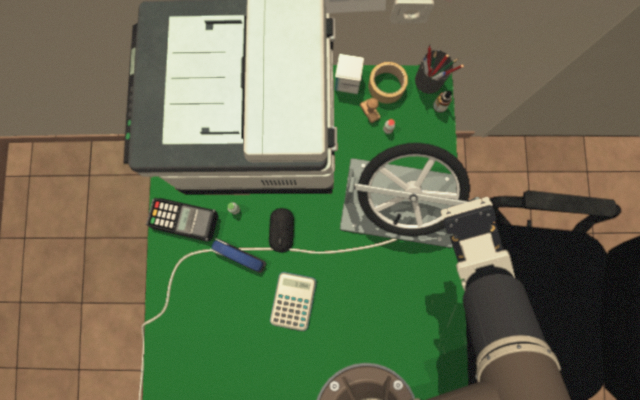

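Run:
```python
from ik import *
d=load('side1'); cv2.imwrite('pics/s1zz.png',cv2.resize(d['frame'][180:330,295:455,::-1],None,fx=4.5,fy=4,interpolation=2))
```

```text
(no output)
```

View pics/s1zz.png

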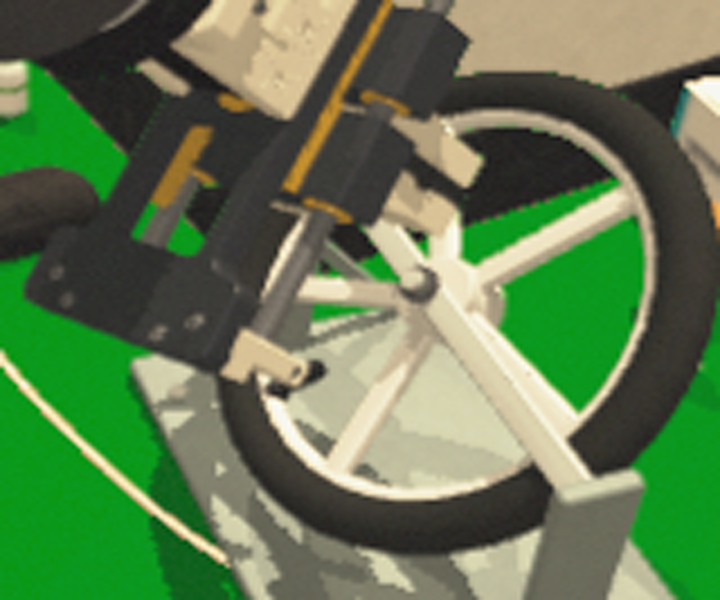

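Run:
```python
from ik import *
# fixed orientation candidates, lower arc
j0=telemetry.sense()['joints']
for dg in(26,28,30):
  for xp in(90,270):
    seed=None;out=[]
    for ph,rr,tz in [(225,59,60),(225,59,-6),(210,59,-6),(195,59,-6),(180,59,-6),(165,59,-6),(150,59,-6),(135,59,-6),(128,59,-6),(135,59,60),(205,59,60)]:
      best=min((ik(*poset(ph,rr,tz,1,dg,xp),s_) for s_ in ([seed] if seed is not None else [np.r_[.3,-.3,-.8,.5,-.5,a6] for a6 in(-1,1,2.5,-2.5)])),key=lambda b:b[1]+3*b[2]); seed=best[0]
      out.append((float(round(best[1]+best[2],1)),best[0].round(2).tolist()))
    print(dg,xp,out[0],out[4],out[7],[o[0] for o in out])
```

```text
26 90 (0.0, [0.28, -0.21, -0.89, 0.25, -0.6, -2.21]) (0.0, [0.32, -0.05, -0.99, 0.44, -0.36, -2.45]) (0.0, [0.41, -0.04, -0.96, 0.46, -0.41, -2.54]) [0.0, 0.0, 0.0, 0.0, 0.0, 0.0, 0.0, 0.0, 0.0, 0.0, 0.0]
26 270 (0.0, [0.28, -0.21, -0.89, 0.25, -0.6, 0.93]) (0.0, [0.32, -0.05, -0.99, 0.44, -0.36, 0.7]) (0.0, [0.41, -0.04, -0.96, 0.46, -0.41, 0.6]) [0.0, 0.0, 0.0, 0.0, 0.0, 0.0, 0.0, 0.0, 0.0, 0.0, 0.0]
28 90 (0.0, [0.27, -0.18, -0.85, 0.21, -0.64, -2.16]) (0.0, [0.32, -0.03, -0.93, 0.34, -0.43, -2.35]) (0.0, [0.41, -0.02, -0.9, 0.36, -0.47, -2.44]) [0.0, 0.0, 0.0, 0.0, 0.0, 0.0, 0.0, 0.0, 0.0, 0.0, 0.0]
28 270 (0.0, [0.27, -0.18, -0.85, 0.21, -0.64, 0.99]) (0.0, [0.32, -0.03, -0.93, 0.34, -0.43, 0.79]) (0.0, [0.41, -0.02, -0.9, 0.36, -0.47, 0.7]) [0.0, 0.0, 0.0, 0.0, 0.0, 0.0, 0.0, 0.0, 0.0, 0.0, 0.0]
30 90 (0.0, [0.26, -0.16, -0.81, 0.17, -0.69, -2.11]) (0.0, [0.32, -0.01, -0.88, 0.26, -0.49, -2.27]) (0.0, [0.4, -0.0, -0.84, 0.28, -0.53, -2.37]) [0.0, 0.0, 0.0, 0.0, 0.0, 0.0, 0.0, 0.0, 0.0, 0.0, 0.0]
30 270 (0.0, [0.26, -0.16, -0.81, 0.17, -0.69, 1.03]) (0.0, [0.32, -0.01, -0.88, 0.26, -0.49, 0.87]) (0.0, [0.4, -0.0, -0.84, 0.28, -0.53, 0.78]) [0.0, 0.0, 0.0, 0.0, 0.0, 0.0, 0.0, 0.0, 0.0, 0.0, 0.0]
```

```bash
cat > geo.py <<'E'
from ik import *
HX,HY=10.7,21
def corners(cx,cy): return np.array([[cx+a*HX,cy+b*HY] for a in(1,-1) for b in(1,-1)])
def contact(cx,cy):
    # leading spoke angle (deg) just touching box, moving cw in lower half (toward +y, phi decreasing): spoke at smaller phi
    best=None
    for ph in np.arange(280,60,-.1):
        e=loc(ph*D,1)[:2]; n=np.array([-e[1],e[0]]) # direction of increasing phi
        c=corners(cx,cy)@n
        if c.min()>=6 and (np.array([cx,cy])@e)>0: best=ph;i=c.argmin();break
    return round(best,1),round(float(corners(cx,cy)[i]@e))
def trail(cx,cy):
    for ph in np.arange(90,330,.1):
        e=loc(ph*D,1)[:2]; n=np.array([e[1],-e[0]])
        c=corners(cx,cy)@n
        if c.min()>=6 and (np.array([cx,cy])@e)>0: return round(ph,1)
E
python3 - <<'E'
from geo import *
for cx,cy in [(-38,-48),(-40,-44),(-44,-40),(-46,-36),(-50,-30),(-54,-20),(-56,-10),(-58,0),(-56,10),(-54,20),(-50,30),(-44,40),(-40,44),(-38,48)]:
    a=contact(cx,cy); b=trail(cx,cy); print((cx,cy),'phi',round(np.degrees(np.arctan2(cy,cx))%360),'lead',a,'trail',b,'maxr',np.hypot(*corners(cx,cy).T).max().round(1))
E
```

```text
(-38, -48) phi 232 lead (np.float64(202.8), 55) trail 253.1 maxr 84.5
(-40, -44) phi 228 lead (np.float64(198.2), 55) trail 250.6 maxr 82.4
(-44, -40) phi 222 lead (np.float64(193.2), 58) trail 246.4 maxr 81.9
(-46, -36) phi 218 lead (np.float64(188.9), 58) trail 243.4 maxr 80.4
(-50, -30) phi 211 lead (np.float64(182.8), 61) trail 237.8 maxr 79.3
(-54, -20) phi 200 lead (np.float64(170.7), 43) trail 229.3 maxr 76.6
(-56, -10) phi 190 lead (np.float64(158.9), 46) trail 220.7 maxr 73.6
(-58, 0) phi 180 lead (np.float64(149.4), 51) trail 210.6 maxr 71.8
(-56, 10) phi 170 lead (np.float64(139.3), 55) trail 201.1 maxr 73.6
(-54, 20) phi 160 lead (np.float64(130.7), 59) trail 189.3 maxr 76.6
(-50, 30) phi 149 lead (np.float64(122.2), 64) trail 177.2 maxr 79.3
(-44, 40) phi 138 lead (np.float64(113.6), 69) trail 166.8 maxr 81.9
(-40, 44) phi 132 lead (np.float64(109.4), 71) trail 161.8 maxr 82.4
(-38, 48) phi 128 lead (np.float64(106.9), 74) trail 157.2 maxr 84.5
```

Run:
```python
from geo import *
t=np.tan(28*D)
def ev(cx,cy,psi,l=203.2,tr=275.2):
    c,s=np.cos(psi*D),np.sin(psi*D)
    b=np.array([[a*9.5,q*21] for a in(1,-1) for q in(1,-1)])@np.array([[c,s],[-s,c]]); b[:,0]/=np.cos(28*D)
    m=[]
    for z in(-5,4):
        P=b+[cx+(z+6)*t,cy]
        for ang,sg in((l,1),(tr,-1)):
            e=loc(ang*D,1)[:2]; n=sg*np.array([-e[1],e[0]]); m.append((P@n).min()-6)
    P=b+[cx+(-8+6)*t,cy]; m.append(88-np.hypot(*P.T).max())
    P=b+[cx+(16.5+6)*t,cy]; m.append(-7-P[:,0].max())
    P=b+[cx+(12+6)*t,cy]; m.append(88-np.hypot(*P.T).max())
    return min(m),np.round(m,1)
for psi in(-30,-20,-15,-10,0,10,15,20):
    g=[(ev(x,y,psi),x,y) for x in range(-60,-25) for y in range(-65,-20)]
    k=max(g,key=lambda q:q[0][0]); print(psi,k)
```

```text
-30 ((np.float64(0.5009196492295303), array([ 1.2, 16.2,  3.1, 11.5,  0.5,  0.8,  7.9])), -41, -47)
-20 ((np.float64(1.061571227276577), array([ 1.1, 17. ,  2.9, 12.2,  1.1,  1.8,  7.8])), -39, -48)
-15 ((np.float64(1.4879958185650786), array([ 2.1, 16.7,  4. , 11.9,  1.7,  1.5,  8. ])), -37, -49)
-10 ((np.float64(1.9931291194175573), array([ 2. , 17.4,  3.9, 12.6,  2.5,  2.3,  8.5])), -36, -49)
0 ((np.float64(3.277122306070858), array([ 3.6, 18.2,  5.5, 13.5,  4. ,  3.3,  9.2])), -33, -50)
10 ((np.float64(2.310538770482589), array([ 3.6, 21. ,  5.5, 16.2,  2.7,  2.3,  7.6])), -36, -51)
15 ((np.float64(2.4839558352094144), array([ 3.2, 21.1,  5.1, 16.3,  2.5,  2.5,  7.3])), -38, -51)
20 ((np.float64(2.4089243857165314), array([ 3. , 21.3,  4.9, 16.5,  2.4,  2.8,  7.2])), -40, -51)
```

```bash
cat >> geo.py <<'E'
DG=28
Rt=tilt(pose(270,0,0,1)[1],DG)
def tgt(cx,cy,z=-6,back=0):
    tip=O+M@np.array([cx,cy,z]); return tip-(25+back)*Rt.as_matrix()[:,2]
def d(cx,cy,z=-6,back=0): delta(tgt(cx,cy,z,back),Rt)
E
python3 - <<'E'
from geo import *
print(Rt.as_matrix().round(2)); d(-35,-52,-6,120); d(-35,-52,-6,80); here()
j=telemetry.sense()['joints']
for b in(120,80,0): 
    j,e,f=ik(tgt(-35,-52,-6,b),Rt,j); print(j.round(2),e,f)
E
```

```text
[[-0.17 -0.94  0.29]
 [-0.99  0.16 -0.05]
 [-0.   -0.29 -0.96]]
t 2.8 pos [ 412.9 -163.8  323.2] j [ 0.18 -0.53 -1.02  0.5  -0.41 -0.21] F [-0.8  0.1  0.5] w 0.1
lin cm [0.56 3.69 5.25] rot [-21.9  15.4 -58.8]
t 2.8 pos [ 412.9 -163.8  323.2] j [ 0.18 -0.53 -1.02  0.5  -0.41 -0.21] F [-0.8  0.1  0.5] w 0.1
lin cm [2.13 4.41 8.86] rot [-21.9  15.4 -58.8]
t 2.8 tip yoke [ 57.4 -82.3 147.3] r,phi 100.3 304.9 xaxis phi -150.3 zax [-0.044  0.04  -0.998] F yoke [-0.2 -0.   1. ] w 0.1 j [ 0.18 -0.53 -1.02  0.5  -0.41 -0.21]
[ 0.22 -0.22 -0.67  0.15 -0.84  1.1 ] 6.432255212251687e-09 1.2066208035213062e-09
[ 0.21 -0.16 -0.73  0.16 -0.73  1.09] 2.7555869663821843e-13 6.3087439082746e-14
[ 0.18 -0.01 -0.82  0.21 -0.49  1.06] 2.4275417780209426e-11 1.3987941451020544e-11
```

>>> carry_out(linear=[[0.1, 0.4, 0.6], [0.1, 0.8, 1.2], [0.2, 1.4, 2], [0.3, 1.8, 2.6], [0.3, 2.2, 3.2], [0.4, 2.7, 3.9], [0.5, 3.2, 4.6], [0.6, 3.7, 5.2], [0.6, 3.7, 5.2], [0.6, 3.7, 5.2]], rotation=[[-2.7, 1.9, -7.4], [-5.5, 3.9, -14.7], [-8.2, 5.8, -22], [-11, 7.7, -29.4], [-13.7, 9.6, -36.8], [-16.4, 11.6, -44], [-19, 13.5, -51.5], [-21.9, 15.4, -58.8], [-21.9, 15.4, -58.8], [-21.9, 15.4, -58.8]])

```text
time: 3.8
position: [434.8, -135.4, 269.7]
tcp_rot: [0.095, -0.639, 0.755, -0.113]
ft_force: [0.1, -0.4, -0.8]
grip_width: 0.7
```

Run:
```python
from geo import *
here(); d(-35,-52,-6,70); d(-35,-52,-6,15)
x=snap('side','side2'); cv2.imwrite('pics/s2z.png',cv2.resize(x['frame'][160:360,295:475,::-1],None,fx=3.5,fy=3,interpolation=2))
```

```text
t 3.8 tip yoke [ 20.9 -51.6 100.4] r,phi 55.7 292.0 xaxis phi -90.1 zax [-0.47   0.    -0.883] F yoke [-0.4 -0.4 -0.7] w 0.7 j [ 0.22 -0.22 -0.67  0.15 -0.84  1.1 ]
t 3.8 pos [ 434.8 -135.4  269.7] j [ 0.22 -0.22 -0.67  0.15 -0.84  1.1 ] F [ 0.1 -0.4 -0.8] w 0.7
lin cm [ 0.04 -0.06  5.02] rot [ 0.   0.  -0.1]
t 3.8 pos [ 434.8 -135.4  269.7] j [ 0.22 -0.22 -0.67  0.15 -0.84  1.1 ] F [ 0.1 -0.4 -0.8] w 0.7
lin cm [ 0.04 -0.07 10.52] rot [ 0.   0.  -0.1]
```

View pics/s2z.png

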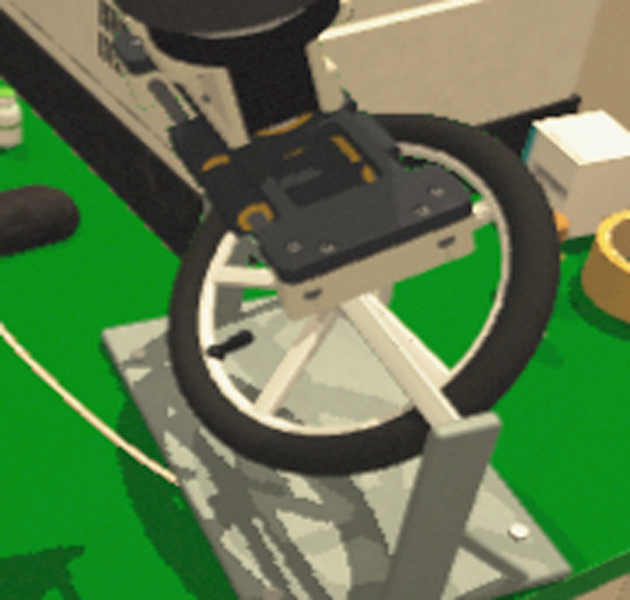

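The tool sits in front of the wheel, tilted as planned. The lower-right gap between the spoke at (290,370) and the bar is free, and the valve at (230,345) has not moved. I'll go in along the tool axis.

>>> carry_out(linear=[[0, 0, 3], [0, 0, 6], [0, -0.1, 8.5], [0, -0.1, 8.8], [0, -0.1, 8.8]], rotation=[[0, 0, 0], [0, 0, 0], [0, 0, 0], [0, 0, 0], [0, 0, 0]])

```text
time: 4.35
position: [460.5, -140.3, 186.2]
tcp_rot: [0.095, -0.638, 0.756, -0.113]
ft_force: [-0.1, -0.1, 0.5]
grip_width: 0.8
```

Run:
```python
from geo import *
here(); d(-35,-52)
for n,(a,b,c,e) in dict(side=(160,360,295,475),top=(130,280,330,490)).items():
    x=snap(n,n+'3'); cv2.imwrite(f'pics/{n}3z.png',cv2.resize(x['frame'][a:b,c:e,::-1],None,fx=3.5,fy=3.5 if n=='top' else 3,interpolation=2))
```

```text
t 4.35 tip yoke [-19.7 -52.2  22.9] r,phi 55.8 249.3 xaxis phi -90.1 zax [-0.47  -0.    -0.883] F yoke [ 0.3 -0.2  0.5] w 0.8 j [ 0.19 -0.08 -0.78  0.18 -0.59  1.07]
t 4.35 pos [ 460.5 -140.3  186.2] j [ 0.19 -0.08 -0.78  0.18 -0.59  1.07] F [-0.1 -0.1  0.5] w 0.8
lin cm [-0.02 -0.01  3.27] rot [ 0.  -0.  -0.2]
```

View pics/side3z.png

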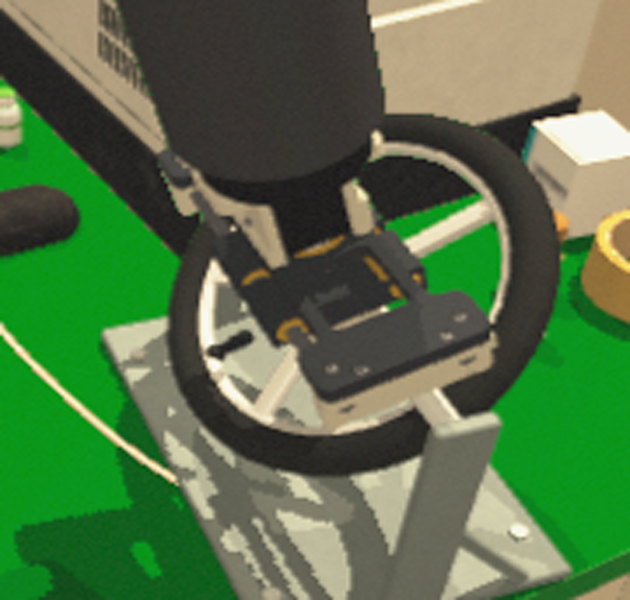

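View pics/top3z.png

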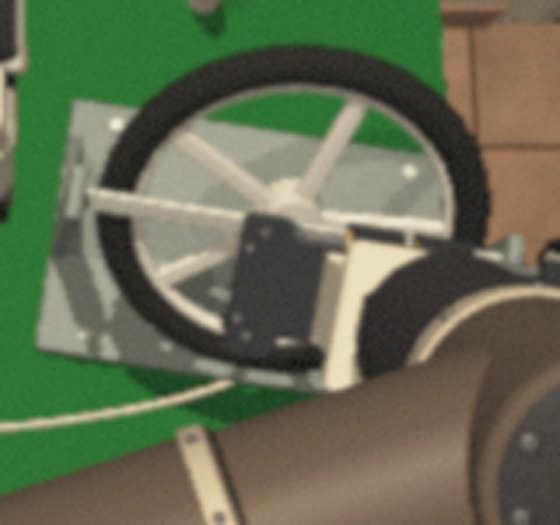

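>>> carry_out(linear=[[0, 0, 0.8], [0, 0, 1.6], [0, 0, 2.4], [0, 0, 3.2], [0, 0, 3.2]], rotation=[[0, 0, 0], [0, 0, 0], [0, 0, 0], [0, 0, 0], [0, 0, 0]])

```text
time: 4.95
position: [470.0, -141.7, 155.4]
tcp_rot: [0.096, -0.638, 0.756, -0.113]
ft_force: [-0.6, 0.7, -0.2]
grip_width: 0.6
```

Run:
```python
from geo import *
here()
for p in[(-38,-48),(-44,-40),(-50,-30),(-54,-20),(-56,-10),(-58,0),(-56,10),(-54,20),(-50,30),(-45,38)]: d(*p)
```

```text
t 4.95 tip yoke [-34.6 -52.   -5.7] r,phi 62.5 236.4 xaxis phi -90.1 zax [-0.47   0.    -0.883] F yoke [-0.7  0.6  0.3] w 0.6 j [ 0.18 -0.01 -0.82  0.21 -0.49  1.05]
t 4.95 pos [ 470.  -141.7  155.4] j [ 0.18 -0.01 -0.82  0.21 -0.49  1.05] F [-0.6  0.7 -0.2] w 0.6
lin cm [-0.4   0.29  0.18] rot [ 0.   0.  -0.1]
t 4.95 pos [ 470.  -141.7  155.4] j [ 0.18 -0.01 -0.82  0.21 -0.49  1.05] F [-0.6  0.7 -0.2] w 0.6
lin cm [-1.2   0.82  0.47] rot [ 0.   0.  -0.1]
t 4.95 pos [ 470.  -141.7  155.4] j [ 0.18 -0.01 -0.82  0.21 -0.49  1.05] F [-0.6  0.7 -0.2] w 0.6
lin cm [-2.2   1.35  0.75] rot [ 0.   0.  -0.1]
t 4.95 pos [ 470.  -141.7  155.4] j [ 0.18 -0.01 -0.82  0.21 -0.49  1.05] F [-0.6  0.7 -0.2] w 0.6
lin cm [-3.2   1.7   0.94] rot [ 0.   0.  -0.1]
t 4.95 pos [ 470.  -141.7  155.4] j [ 0.18 -0.01 -0.82  0.21 -0.49  1.05] F [-0.6  0.7 -0.2] w 0.6
lin cm [-4.2   1.88  1.03] rot [ 0.   0.  -0.1]
t 4.95 pos [ 470.  -141.7  155.4] j [ 0.18 -0.01 -0.82  0.21 -0.49  1.05] F [-0.6  0.7 -0.2] w 0.6
lin cm [-5.2   2.06  1.12] rot [ 0.   0.  -0.1]
t 4.95 pos [ 470.  -141.7  155.4] j [ 0.18 -0.01 -0.82  0.21 -0.49  1.05] F [-0.6  0.7 -0.2] w 0.6
lin cm [-6.2   1.89  1.03] rot [ 0.   0.  -0.1]
t 4.95 pos [ 470.  -141.7  155.4] j [ 0.18 -0.01 -0.82  0.21 -0.49  1.05] F [-0.6  0.7 -0.2] w 0.6
lin cm [-7.2   1.71  0.94] rot [ 0.   0.  -0.1]
t 4.95 pos [ 470.  -141.7  155.4] j [ 0.18 -0.01 -0.82  0.21 -0.49  1.05] F [-0.6  0.7 -0.2] w 0.6
lin cm [-8.2   1.36  0.75] rot [ 0.   0.  -0.1]
t 4.95 pos [ 470.  -141.7  155.4] j [ 0.18 -0.01 -0.82  0.21 -0.49  1.05] F [-0.6  0.7 -0.2] w 0.6
lin cm [-9.    0.92  0.51] rot [ 0.   0.  -0.1]
```

>>> carry_out(linear=[[-0.4, 0.3, 0.2], [-0.8, 0.6, 0.3], [-1.2, 0.8, 0.5], [-1.7, 1.1, 0.6], [-2.2, 1.35, 0.75], [-2.7, 1.55, 0.85], [-3.2, 1.7, 0.95], [-3.7, 1.8, 1.0], [-4.2, 1.9, 1.05], [-4.2, 1.9, 1.05]], rotation=[[0, 0, 0], [0, 0, 0], [0, 0, 0], [0, 0, 0], [0, 0, 0], [0, 0, 0], [0, 0, 0], [0, 0, 0], [0, 0, 0], [0, 0, 0]])

```text
time: 5.95
position: [461.9, -97.2, 139.5]
tcp_rot: [0.095, -0.638, 0.755, -0.112]
ft_force: [-0.2, 0.5, 0.4]
grip_width: 0.5
```

Run:
```python
from geo import *
here()
for p in[(-58,0),(-56,10),(-54,20),(-50,30),(-45,38)]: d(*p)
for n,(a,b,c,e) in dict(side=(160,360,295,475),top=(130,280,330,490)).items():
    x=snap(n,n+'4'); cv2.imwrite(f'pics/{n}4z.png',cv2.resize(x['frame'][a:b,c:e,::-1],None,fx=3.5,fy=3.5 if n=='top' else 3,interpolation=2))
```

```text
t 5.95 tip yoke [-56.7  -9.5  -6.1] r,phi 57.5 189.5 xaxis phi -90.1 zax [-0.47   0.    -0.883] F yoke [0.1 0.4 0.5] w 0.5 j [ 0.3  -0.03 -0.92  0.32 -0.43  0.84]
t 5.95 pos [461.9 -97.2 139.5] j [ 0.3  -0.03 -0.92  0.32 -0.43  0.84] F [-0.2  0.5  0.4] w 0.5
lin cm [-0.95  0.12  0.05] rot [ 0.   0.  -0.1]
t 5.95 pos [461.9 -97.2 139.5] j [ 0.3  -0.03 -0.92  0.32 -0.43  0.84] F [-0.2  0.5  0.4] w 0.5
lin cm [-1.95 -0.06 -0.04] rot [ 0.   0.  -0.1]
t 5.95 pos [461.9 -97.2 139.5] j [ 0.3  -0.03 -0.92  0.32 -0.43  0.84] F [-0.2  0.5  0.4] w 0.5
lin cm [-2.95 -0.23 -0.13] rot [ 0.   0.  -0.1]
t 5.95 pos [461.9 -97.2 139.5] j [ 0.3  -0.03 -0.92  0.32 -0.43  0.84] F [-0.2  0.5  0.4] w 0.5
lin cm [-3.95 -0.58 -0.32] rot [ 0.   0.  -0.1]
t 5.95 pos [461.9 -97.2 139.5] j [ 0.3  -0.03 -0.92  0.32 -0.43  0.84] F [-0.2  0.5  0.4] w 0.5
lin cm [-4.75 -1.02 -0.56] rot [ 0.   0.  -0.1]
```

View pics/side4z.png

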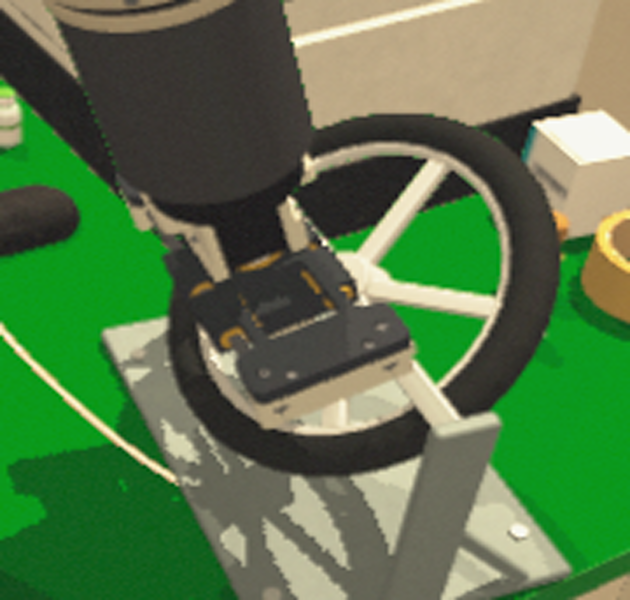

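View pics/top4z.png

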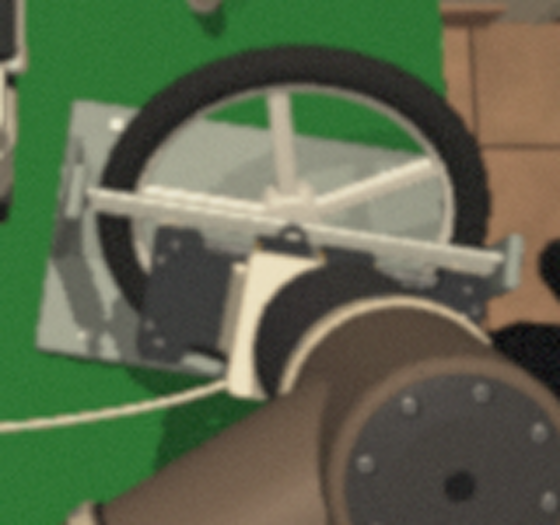

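```bash
cat >> geo.py <<'E'
def wang(d,px):
    P=M.T@(plane(d,px,O,M[:,2])-O); return np.degrees(np.arctan2(P[1],P[0])).round(1),np.hypot(P[0],P[1]).round(1)
def t35(p): return ((p[0]+.5)/3.5-.5+330,(p[1]+.5)/3.5-.5+130)
def s35(p): return ((p[0]+.5)/3.5-.5+295,(p[1]+.5)/3-.5+160)
E
python3 - <<'E'
from geo import *
t=load('top4');s=load('side4')
print(wang(t,t35((278,93))),wang(t,t35((432,163))),wang(s,s35((440,162))),wang(s,s35((493,305))))
E
```

```text
(np.float64(17.9), np.float64(88.8)) (np.float64(-53.4), np.float64(90.4)) (np.float64(18.5), np.float64(91.5)) (np.float64(-52.8), np.float64(89.3))
```

>>> carry_out(linear=[[-0.5, 0.1, 0], [-0.95, 0.1, 0.05], [-1.45, 0.05, 0], [-1.95, -0.05, -0.05], [-2.45, -0.15, -0.1], [-2.95, -0.25, -0.15], [-3.45, -0.4, -0.2], [-3.95, -0.6, -0.3], [-4.4, -0.8, -0.45], [-4.4, -0.8, -0.45]], rotation=[[0, 0, 0], [0, 0, 0], [0, 0, 0], [0, 0, 0], [0, 0, 0], [0, 0, 0], [0, 0, 0], [0, 0, 0], [0, 0, 0], [0, 0, 0]])

```text
time: 7.05
position: [476.6, -54.2, 146.9]
tcp_rot: [0.096, -0.639, 0.755, -0.113]
ft_force: [-1.2, -0.6, 0.6]
grip_width: 0.7
```

Run:
```python
from geo import *
here()
for n,(a,b,c,e) in dict(side=(160,360,295,475),top=(130,280,330,490)).items():
    x=snap(n,n+'5'); cv2.imwrite(f'pics/{n}5z.png',cv2.resize(x['frame'][a:b,c:e,::-1],None,fx=3.5,fy=3.5 if n=='top' else 3,interpolation=2))
```

```text
t 7.05 tip yoke [-46.3  35.4  -6.1] r,phi 58.3 142.5 xaxis phi -90.1 zax [-0.469  0.001 -0.883] F yoke [-0.4 -0.8  1.2] w 0.7 j [ 0.4  -0.03 -0.91  0.36 -0.46  0.7 ]
```

View pics/side5z.png

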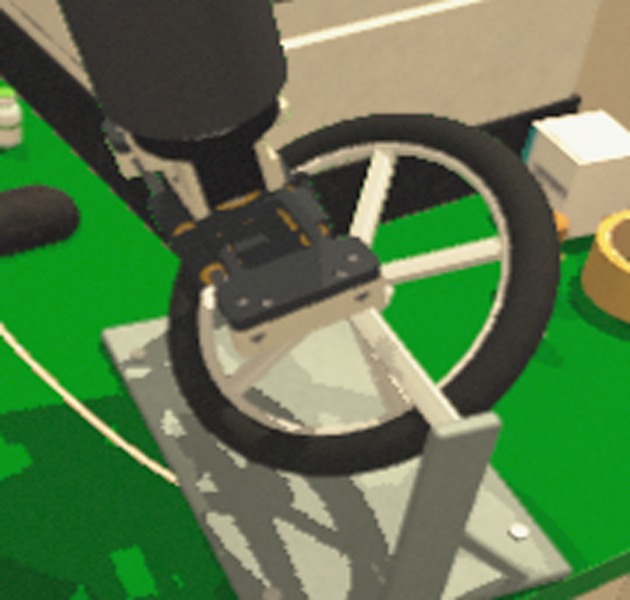

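View pics/top5z.png

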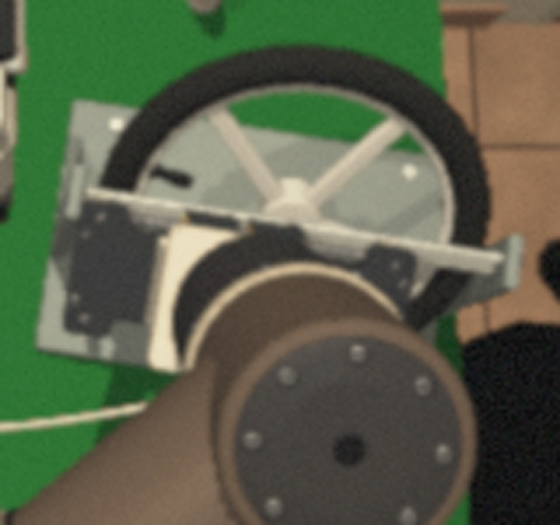

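Run:
```python
from geo import *
t=load('top5');s=load('side5')
print(wang(t,t35((215,112))),wang(t,t35((400,123))),wang(t,t35((158,173))),wang(t,t35((190,180))),wang(s,s35((387,150))),wang(s,s35((500,248))),wang(s,s35((228,390))))
```

```text
(np.float64(42.9), np.float64(89.0)) (np.float64(-31.2), np.float64(90.5)) (np.float64(79.1), np.float64(87.2)) (np.float64(77.0), np.float64(67.4)) (np.float64(41.9), np.float64(93.3)) (np.float64(-30.1), np.float64(89.2)) (np.float64(-175.3), np.float64(94.8))
```

>>> carry_out(linear=[[0.5, 0, 0], [0.5, 0, -2], [0.5, 0, -4], [0.5, 0, -5.5], [3, -0.1, -5.5], [6, -0.2, -5.5], [7.8, -0.3, -5.5], [7.8, -0.3, -5.5]], rotation=[[0, 0, 0], [0, 0, 0], [0, 0, 0], [0, 0, 0], [0, 0, 0], [0, 0, 0], [0, 0, 0], [0, 0, 0]])

```text
time: 7.95
position: [450.3, -130.8, 200.3]
tcp_rot: [0.097, -0.638, 0.756, -0.113]
ft_force: [-0.2, 0.3, -0.0]
grip_width: 0.5
```

Run:
```python
from geo import *
here(); d(-42,-42,-6,20); d(-42,-42)
x=snap('side','side6'); cv2.imwrite(f'pics/side6z.png',cv2.resize(x['frame'][160:360,295:475,::-1],None,fx=3.5,fy=3,interpolation=2))
```

```text
t 7.95 tip yoke [-17.8 -44.5  41.1] r,phi 47.9 248.2 xaxis phi -90.2 zax [-0.468  0.002 -0.884] F yoke [-0.2  0.3  0.1] w 0.5 j [ 0.22 -0.12 -0.79  0.19 -0.64  1.04]
t 7.95 pos [ 450.3 -130.8  200.3] j [ 0.22 -0.12 -0.79  0.19 -0.64  1.04] F [-0.2  0.3 -0. ] w 0.5
lin cm [-0.25 -0.07  3.29] rot [-0.1  0.1 -0.2]
t 7.95 pos [ 450.3 -130.8  200.3] j [ 0.22 -0.12 -0.79  0.19 -0.64  1.04] F [-0.2  0.3 -0. ] w 0.5
lin cm [-0.25 -0.07  5.29] rot [-0.1  0.1 -0.2]
```

View pics/side6z.png

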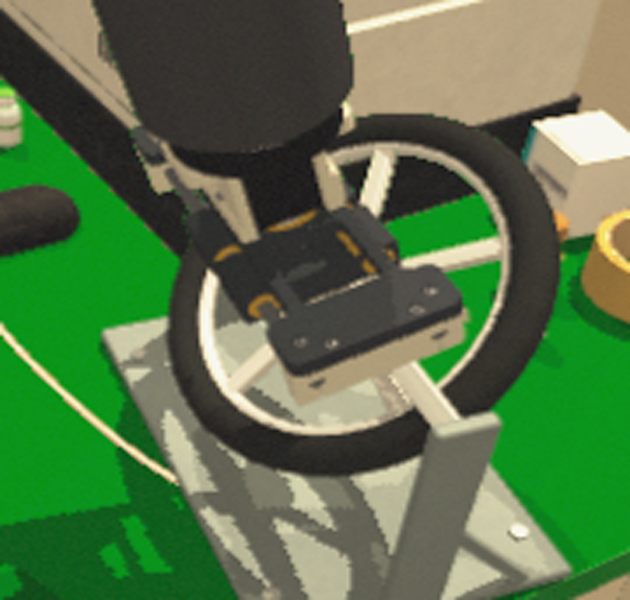

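The wheel did not move when I withdrew: the lower-left spoke still meets the rim at (228,390). I'll insert again.

>>> carry_out(linear=[[-0.2, 0, 1], [-0.2, -0.1, 2], [-0.2, -0.1, 3], [-0.2, -0.1, 4], [-0.2, -0.1, 5.2], [-0.2, -0.1, 5.2]], rotation=[[0, 0, 0], [0, 0, 0], [0, 0, 0], [0, 0, 0], [0, 0, 0], [0, 0, 0]])

```text
time: 8.6
position: [466.4, -130.6, 149.6]
tcp_rot: [0.096, -0.638, 0.756, -0.112]
ft_force: [-0.5, -1.1, -0.5]
grip_width: 0.6
```

Run:
```python
from geo import *
here()
for p in[(-46,-36),(-50,-30),(-54,-20),(-56,-10),(-58,0),(-56,10)]: d(*p)
```

```text
t 8.6 tip yoke [-42.5 -41.7  -6. ] r,phi 59.5 224.4 xaxis phi -90.2 zax [-0.47   0.001 -0.883] F yoke [-0.5 -1.2 -0.1] w 0.6 j [ 0.21 -0.02 -0.85  0.23 -0.47  1.  ]
t 8.6 pos [ 466.4 -130.6  149.6] j [ 0.21 -0.02 -0.85  0.23 -0.47  1.  ] F [-0.5 -1.1 -0.5] w 0.6
lin cm [-0.57  0.31  0.16] rot [ 0.   0.1 -0.2]
t 8.6 pos [ 466.4 -130.6  149.6] j [ 0.21 -0.02 -0.85  0.23 -0.47  1.  ] F [-0.5 -1.1 -0.5] w 0.6
lin cm [-1.17  0.66  0.35] rot [ 0.   0.1 -0.2]
t 8.6 pos [ 466.4 -130.6  149.6] j [ 0.21 -0.02 -0.85  0.23 -0.47  1.  ] F [-0.5 -1.1 -0.5] w 0.6
lin cm [-2.17  1.02  0.54] rot [ 0.   0.1 -0.2]
t 8.6 pos [ 466.4 -130.6  149.6] j [ 0.21 -0.02 -0.85  0.23 -0.47  1.  ] F [-0.5 -1.1 -0.5] w 0.6
lin cm [-3.17  1.2   0.64] rot [ 0.   0.1 -0.2]
t 8.6 pos [ 466.4 -130.6  149.6] j [ 0.21 -0.02 -0.85  0.23 -0.47  1.  ] F [-0.5 -1.1 -0.5] w 0.6
lin cm [-4.16  1.38  0.73] rot [ 0.   0.1 -0.2]
t 8.6 pos [ 466.4 -130.6  149.6] j [ 0.21 -0.02 -0.85  0.23 -0.47  1.  ] F [-0.5 -1.1 -0.5] w 0.6
lin cm [-5.17  1.21  0.64] rot [ 0.   0.1 -0.2]
```

>>> carry_out(linear=[[-0.55, 0.3, 0.15], [-1.15, 0.65, 0.35], [-1.65, 0.85, 0.45], [-2.15, 1.0, 0.55], [-2.65, 1.1, 0.6], [-3.15, 1.2, 0.65], [-3.65, 1.3, 0.7], [-4.15, 1.4, 0.7], [-4.65, 1.3, 0.7], [-5.15, 1.2, 0.65]], rotation=[[0, 0, 0], [0, 0, 0], [0, 0, 0], [0, 0, 0], [0, 0, 0], [0, 0, 0], [0, 0, 0], [0, 0, 0], [0, 0, 0], [0, 0, 0]])

```text
time: 9.6
position: [465.3, -78.1, 139.7]
tcp_rot: [0.095, -0.638, 0.756, -0.112]
ft_force: [-0.9, -3.1, 1.2]
grip_width: 0.2
```

Run:
```python
from geo import *
here()
for p in[(-54,20),(-50,30),(-45,38),(-42,42),(-40,44)]: d(*p)
```

```text
t 9.6 tip yoke [-56.5  10.   -6. ] r,phi 57.4 170.0 xaxis phi -90.2 zax [-0.471  0.    -0.882] F yoke [ 0.6 -3.2  1.1] w 0.2 j [ 0.34 -0.03 -0.93  0.34 -0.43  0.76]
t 9.6 pos [465.3 -78.1 139.7] j [ 0.34 -0.03 -0.93  0.34 -0.43  0.76] F [-0.9 -3.1  1.2] w 0.2
lin cm [-1.   -0.21 -0.12] rot [ 0.1  0.  -0.2]
t 9.6 pos [465.3 -78.1 139.7] j [ 0.34 -0.03 -0.93  0.34 -0.43  0.76] F [-0.9 -3.1  1.2] w 0.2
lin cm [-2.   -0.56 -0.31] rot [ 0.1  0.  -0.2]
t 9.6 pos [465.3 -78.1 139.7] j [ 0.34 -0.03 -0.93  0.34 -0.43  0.76] F [-0.9 -3.1  1.2] w 0.2
lin cm [-2.8  -1.   -0.54] rot [ 0.1  0.  -0.2]
t 9.6 pos [465.3 -78.1 139.7] j [ 0.34 -0.03 -0.93  0.34 -0.43  0.76] F [-0.9 -3.1  1.2] w 0.2
lin cm [-3.21 -1.27 -0.68] rot [ 0.1  0.  -0.2]
t 9.6 pos [465.3 -78.1 139.7] j [ 0.34 -0.03 -0.93  0.34 -0.43  0.76] F [-0.9 -3.1  1.2] w 0.2
lin cm [-3.41 -1.44 -0.78] rot [ 0.1  0.  -0.2]
```

Next is a slow push to just short of the goal, then another look.

>>> carry_out(linear=[[-0.4, -0.1, -0.05], [-0.8, -0.15, -0.1], [-1.2, -0.25, -0.15], [-1.6, -0.4, -0.2], [-2.0, -0.55, -0.3], [-2.4, -0.8, -0.4], [-2.6, -0.9, -0.5], [-2.8, -1.0, -0.55], [-2.9, -1.05, -0.55], [-2.9, -1.05, -0.55]], rotation=[[0, 0, 0], [0, 0, 0], [0, 0, 0], [0, 0, 0], [0, 0, 0], [0, 0, 0], [0, 0, 0], [0, 0, 0], [0, 0, 0], [0, 0, 0]])

```text
time: 10.6
position: [478.6, -50.7, 148.1]
tcp_rot: [0.096, -0.638, 0.756, -0.112]
ft_force: [-0.7, -1.7, 1.4]
grip_width: 0.7
```

Run:
```python
from geo import *
here()
for n,(a,b,c,e) in dict(side=(160,360,295,475),top=(130,280,330,490)).items():
    x=snap(n,n+'7'); cv2.imwrite(f'pics/{n}7z.png',cv2.resize(x['frame'][a:b,c:e,::-1],None,fx=3.5,fy=3.5 if n=='top' else 3,interpolation=2))
```

```text
t 10.6 tip yoke [-44.4  39.2  -6.2] r,phi 59.2 138.6 xaxis phi -90.2 zax [-0.47   0.001 -0.882] F yoke [ 0.7 -1.8  1.3] w 0.7 j [ 0.4  -0.02 -0.9   0.36 -0.47  0.7 ]
```

View pics/side7z.png

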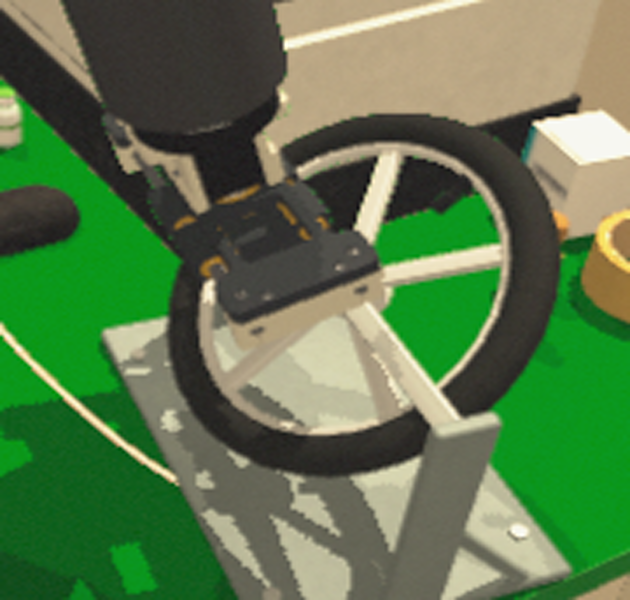

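View pics/top7z.png

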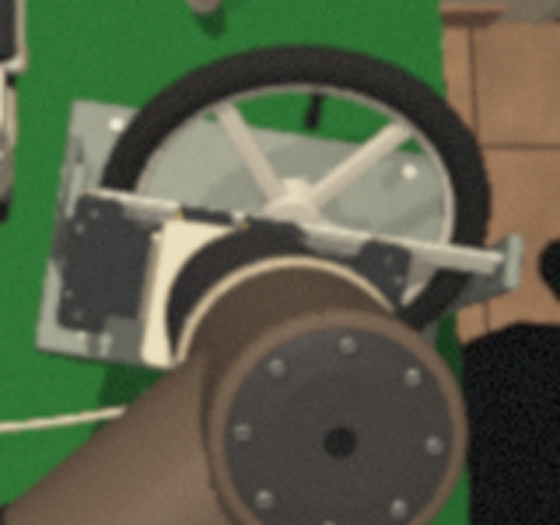

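Run:
```python
from geo import *
t=load('top7');s=load('side7')
print('spokes',wang(t,t35((223,105))),wang(t,t35((405,127))),wang(s,s35((396,152))),wang(s,s35((503,253))))
print('stem',wang(t,t35((311,127))),wang(t,t35((320,95))))
for p in[(-42,43),(-41,45),(-40,46)]: d(*p)
for a in(0,2,4): print(a,proj(t,O+M@loc(a*D,66)),proj(t,O+M@loc(a*D,90)))
print(t35((311,127)),t35((320,95)))
```

```text
spokes (np.float64(38.8), np.float64(90.8)) (np.float64(-33.8), np.float64(90.6)) (np.float64(38.0), np.float64(91.9)) (np.float64(-32.4), np.float64(90.6))
stem (np.float64(2.8), np.float64(65.4)) (np.float64(2.1), np.float64(87.6))
t 10.7 pos [478.6 -50.8 148.1] j [ 0.4  -0.02 -0.9   0.36 -0.47  0.7 ] F [-1.6 -0.8  0.4] w 0.7
lin cm [-0.39 -0.2  -0.13] rot [ 0.1  0.  -0.2]
t 10.7 pos [478.6 -50.8 148.1] j [ 0.4  -0.02 -0.9   0.36 -0.47  0.7 ] F [-1.6 -0.8  0.4] w 0.7
lin cm [-0.59 -0.29 -0.18] rot [ 0.1  0.  -0.2]
t 10.7 pos [478.6 -50.8 148.1] j [ 0.4  -0.02 -0.9   0.36 -0.47  0.7 ] F [-1.6 -0.8  0.4] w 0.7
lin cm [-0.69 -0.38 -0.22] rot [ 0.1  0.  -0.2]
0 (np.float64(420.1074681680885), np.float64(165.88757269528236)) (np.float64(422.8934456032006), np.float64(156.0265547930295))
2 (np.float64(419.0023313229454), np.float64(165.7294765351236)) (np.float64(421.3648611879474), np.float64(155.80782707510366))
4 (np.float64(417.88935621862106), np.float64(165.60418647674945)) (np.float64(419.8252892115119), np.float64(155.63515323104406))
(418.5, 165.92857142857144) (421.07142857142856, 156.78571428571428)
```

>>> carry_out(linear=[[-0.1, -0.05, -0.05], [-0.2, -0.1, -0.05], [-0.3, -0.2, -0.1], [-0.3, -0.2, -0.1], [-0.3, -0.2, -0.1]], rotation=[[0, 0, 0], [0, 0, 0], [0, 0, 0], [0, 0, 0], [0, 0, 0]])

```text
time: 11.2
position: [480.9, -47.9, 149.8]
tcp_rot: [0.096, -0.638, 0.756, -0.112]
ft_force: [-1.9, -1.1, 0.2]
grip_width: 0.4
```

Run:
```python
from geo import *
here()
for n,(a,b,c,e) in dict(side=(160,360,295,475),top=(130,280,330,490)).items():
    x=snap(n,n+'8'); cv2.imwrite(f'pics/{n}8z.png',cv2.resize(x['frame'][a:b,c:e,::-1],None,fx=3.5,fy=3.5 if n=='top' else 3,interpolation=2))
```

```text
t 11.2 tip yoke [-42.   42.3  -6.3] r,phi 59.6 134.8 xaxis phi -90.2 zax [-0.47   0.001 -0.883] F yoke [-1.1 -1.4  1.4] w 0.4 j [ 0.41 -0.02 -0.9   0.36 -0.47  0.69]
```

View pics/top8z.png

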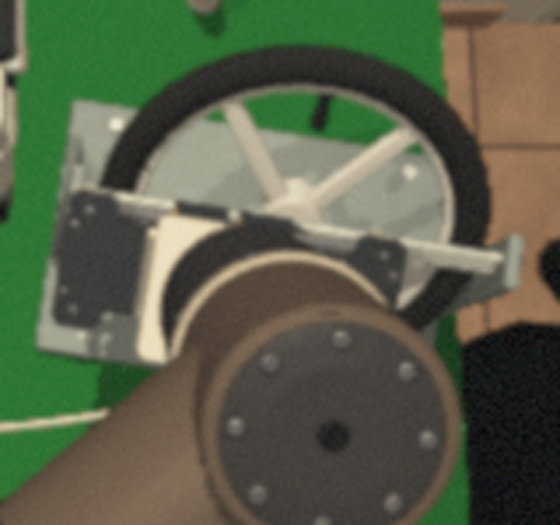

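View pics/side8z.png

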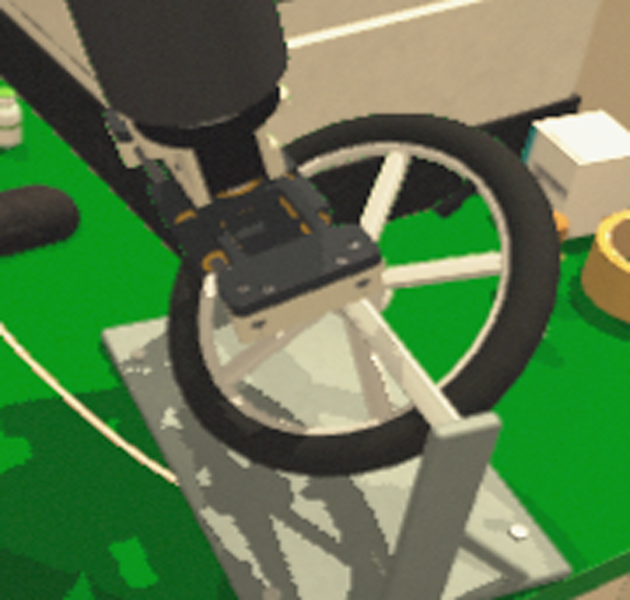

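Run:
```python
from geo import *
t=load('top8');s=load('side8')
print('spokes',wang(t,t35((231,102))),wang(t,t35((408,131))),wang(s,s35((402,154))),wang(s,s35((503,264))))
print('stem',wang(t,t35((317,128))),wang(t,t35((325,98))))
```

```text
spokes (np.float64(35.6), np.float64(90.5)) (np.float64(-35.9), np.float64(90.1)) (np.float64(35.2), np.float64(90.8)) (np.float64(-36.8), np.float64(90.5))
stem (np.float64(-0.4), np.float64(65.3)) (np.float64(-0.1), np.float64(86.1))
```

The spokes are at +35.4 and -36.3 degrees and the stem at about 0, so I'll back off and withdraw.

>>> carry_out(linear=[[0.4, 0, 0], [0.5, 0, -0.5], [0.5, 0, -2], [0.5, 0, -4], [0.5, 0, -7], [0.5, 0, -10], [0.5, 0, -13], [0.5, 0, -14], [0.5, 0, -14], [0.5, 0, -14]], rotation=[[0, 0, 0], [0, 0, 0], [0, 0, 0], [0, 0, 0], [0, 0, 0], [0, 0, 0], [0, 0, 0], [0, 0, 0], [0, 0, 0], [0, 0, 0]])

```text
time: 12.3
position: [439.5, -46.3, 283.1]
tcp_rot: [0.096, -0.638, 0.756, -0.112]
ft_force: [-0.2, -0.1, 0.2]
grip_width: 0.5
```

Run:
```python
from geo import *
here()
for n,(a,b,c,e) in dict(side=(160,360,295,475),top=(130,280,330,490)).items():
    x=snap(n,n+'9'); cv2.imwrite(f'pics/{n}9z.png',cv2.resize(x['frame'][a:b,c:e,::-1],None,fx=3.5,fy=3.5 if n=='top' else 3,interpolation=2))
for n in('side','top'):
    D0=load(n+'0')['frame'].astype(int);D9=load(n+'9')['frame'].astype(int)
    sl=(slice(185,260),slice(245,318)) if n=='side' else (slice(195,275),slice(205,300))
    print(n,'bystander region diff>40 px:',(np.abs(D0-D9).max(2)[sl]>40).sum())
```

```text
t 12.3 tip yoke [ 23.2  37.1 117. ] r,phi 43.8 58.0 xaxis phi -90.2 zax [-0.47   0.001 -0.882] F yoke [ 0.  -0.2  0.2] w 0.5 j [ 0.5  -0.26 -0.7   0.23 -0.9   0.79]
side bystander region diff>40 px: 0
top bystander region diff>40 px: 0
```

View pics/top9z.png

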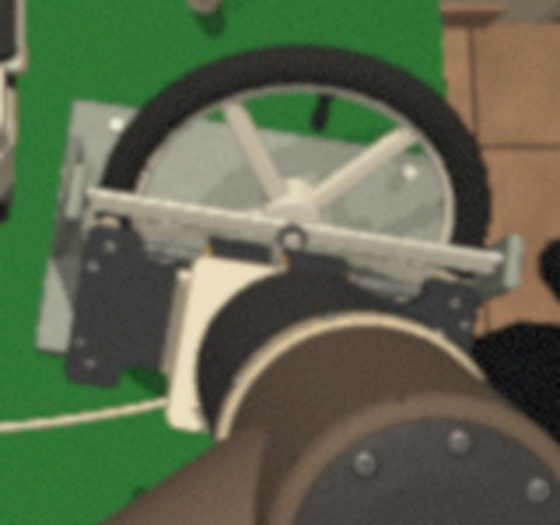

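View pics/side9.png

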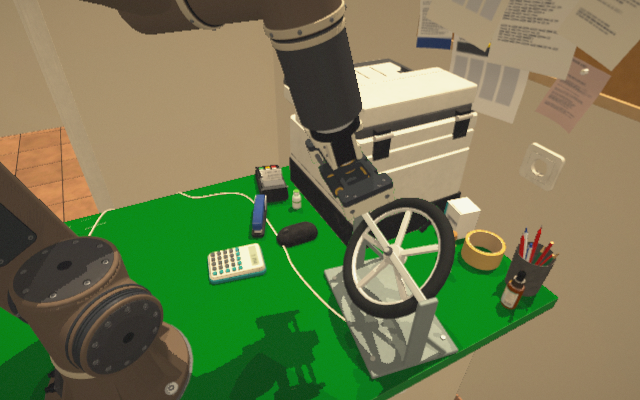

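The hand is clear. The top view shows the stem unchanged at (319,112), with spokes at (231,102) and (408,131). The mouse, stapler and vial have not moved.

```bash
python3 -c "
from bench import sign_off
print(sign_off())"
```

```text
the job is handed in; nothing more can be done
None
```

The valve stem now stands at the top of the wheel, and I handed the job in at about 12.3 s of the 48 s allowed; `sign_off()` gives no verdict.

**What I did:** With the jaws shut, I put the fingertips through an open gap in the lower half of the wheel and pushed the spokes clockwise in two strokes. That was about 167 degrees in all. A slow final nudge finished the turn, then I withdrew the hand.

**Last checks:**
- **Valve position:** before withdrawing, the stem measured within 1 degree of the top from the stem itself and from two spokes in both views. After withdrawing, the top picture shows the stem and spokes where they were; I did not measure the angle again.
- **Hand clear:** the fingertips ended about 117 mm out in front of the wheel's plane, and the wrist force read about zero.
- **Bystanders:** the area round the mouse, stapler and vial showed no changed pixels in either view.
- **Forces:** the wrist force read at most about 3.5 N at the end of any move. That is below the tyre and stem limits, but it was not sampled during the moves.

**What disagreed:**
- **Tool tilt:** the arm could not reach with the tool square to the wheel because joint 3 hit its limit. I worked with the tool tilted 28 degrees towards vertical.
- **Bar length:** in the pictures the bar's visible ends came out about 245 mm apart, not 274 mm. I took it that the posts hide the ends and placed the wheel mainly from the spokes and stem.

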